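# Snap the key-tag holders shut and put them away in the tray drawer

### The arm

A 6-joint arm with a two-finger parallel gripper is mounted at the origin on the work surface. World frame = base frame: x ahead of the robot, y to its left, z up, the work surface at z = 0. Lengths are in m, angles in rad, forces in N, time in s.
With the tool pointing down it reaches from about 0.35 to 0.85 m from the base axis. Payload 8.1 kg.
Tool frame: the origin (TCP) lies between the finger pads, 19 mm behind the fingertips; this is the grasp point; z points along the fingers, y is the line along which they close (so a half turn about z gives the same grasp; the last joint's range is limited). The gripper opens to 93 mm and grips with 3 to 60 N. Pads are 15 mm wide; open, the fingers measure 128 mm over their backs; the gripper's body (75 mm by 188 mm) begins 65 mm behind the grasp point.
Start: joints at [1.171, 0.13, 1.488, -0, 1.523, -0.085], TCP at [0.186, 0.571, 0.237] pointing down, gripper open.
Joint ranges: [-2.96, 2.96], [-0.89, 2.26], [0.02, 2.5], [-1.34, 4.48], [0, 2.73], [-2.66, 2.66]. Speed limits (rad/s): [2.39, 2.39, 2.79, 3.14, 3.14, 3.14].

### API

Orientations are given as a rotation vector (axis times angle).
In Python, from plant import robot gives the robot as it stands.
- The arm moves only by the tool drive_tool, never from a script. Its argument "moves" is one flat list of numbers, 7 for each row, row after row: the finger opening in mm, from 0 to 93, then the shift along the tool's x, y, z in mm, then the turn, a rotation vector about the tool's x, y, z in degrees. A call has 1 to 8 rows; each row shifts and turns the commanded pose from where the row before left it, along the tool's axes as they then stand; what a row does not reach is not made up. A row lasts 1/10 s, in which the tool goes at most 50 mm and 8.59 degrees, less where a joint would pass 70% of its speed; a pose out of reach is approached as far as the arm can. A call is refused whole if a number of a shift passes 50 or a number of a turn 8.59, either way. A call with a gripper value outside its range is refused whole. The fingers move at their own pace and stop on an object; "grip_force" is the grip in N (left out, the last holds). Time passes only in rows, so rows that do not move let the fingers close. It gives the time, the measured TCP pose, the force, the opening and the grip force at its end, in the units of the state.
- robot.read_state(): the state, without advancing time (a new reading comes with each control period).
- robot.read_camera(name): name is "side" or "top" or "wrist"; returns a dict with "color" (400x640x3 uint8, red, green, blue), "depth" (400x640 float32, m along the optical axis (not along the pixel's ray), 0 where there is no reading), "mtx" (3x3 intrinsics, pixels), "R" (3x3) and "t" (3): a world point X has camera coordinates R X + t. Camera axes: x right, y down, z forward; pixel columns grow to the right and rows downward; lengths in m; the calibration is good to about 2 mm. A picture is of the moment at which its call begins.
- robot.close_job(): hands the job in; it is judged then, once.
The state is a dict: "t": time; "q": joint angles; "dq": joint speeds; "joint_torque": joint torques, N m; "tool_pos": TCP position; "orientation": TCP orientation; "force": force on the tool from outside, world axes, zero at the start; "wrist_torque": the same for the moment, N m; "opening": finger opening in m; "gripper_force": force on a finger pad.
Only numpy, scipy, OpenCV 4.12 (cv2) and the standard library are available. Lean on these libraries where they do the work, as an engineer would, in place of code of your own. Each camera call takes 0.05 s, during which the arm holds its last target. There are 200 camera calls.

### The job

Click the cover of every key-tag holder on the shelf shut by closing the snap pliers on its press stud (move a cover only with the pliers' jaws, never with the fingers), and lay the pliers back flat on the cork pad. Pull out the aluminium tray's drawer, stand the shut holders upright on its floor and push it fully home under the upper tier, leaving the other things where they are.

Things in the scene. Friction and masses are not known exactly. Their poses are not given: they have to be found in the camera images.
- tray: Fixed two-tier aluminium tray: housing 160 deep (x) x 256 wide (y), origin at the centre of its underside, front (where the drawer comes out) faces its own -x. Upper tier: underside 106 above the table, rim top 124; it carries a bone-coloured dish with a marble and a blue case. Left of centre, turned up to 0.12 rad.
- drawer (a joint): Drawer base sliding out of the tray along the tray's own -x: 0 = fully home, 0.13 m = fully out; slides with about 1.5 N friction and stays where left. It starts shut or nearly so (0 to 15 mm).
- drawer_in (a point): Centre of the drawer's inner floor (8 mm above the table), axes as the tray; moves with the drawer. Inner floor 137 (x) x 236 (y). Wall tops above the table: sides and back 40, front 50. The front wall's outer face is 72.5 mm to -x of this point, flush with the housing when shut. Things under 90 mm tall standing inside pass under the upper tier. Pulled out, its front part is uncovered.
- drawer_handle (a point): Top centre of the black upright handle tab on the drawer front: 12 thick (x) x 24 wide (y), from 20 to 75 mm above the table, its middle 45 mm in front of the drawer's front face. Pinch it across y from above to pull; push it towards the tray's +x.
- rest_top (a point): Centre of the top of the fixed cork rest pad, 200 (x) x 90 (y) x 12 thick, on which the pliers lie; x along its length.
- pliers: Orange-handled snap pliers, 165 long, 22 high, 150 g, lying flat on the cork, sprung open. Origin on the underside at the pivot; own x towards the jaws, z up. Handles 20 to 113 mm behind the pivot, flat-sided, parallel within 0.06 rad while open. Both halves swing equally; this body is the half with its handle at +y, so x is the middle line only while open. Centre of mass 55 mm behind the pivot.
- grip (a point): Grasp point, tool pointing down: on the middle line while open, 60 mm behind the pivot, 22 mm above the underside (the handles' top). Fingers close across own y. Outer width of the handles here: 62 mm open; 55 mm leaves 33 mm between the jaw tips (light hold, spring about 9 N); 36 mm leaves 16 mm (spring 16 N); about 34 mm is the stop.
- pliers_arm (a joint): Angle between the two halves of the pliers: 0 = sprung open, grows as the handles are squeezed, 0.50 rad = closed to the stop.
- jaws (a point): Middle between the jaw tips while open: 50 mm ahead of the pivot, 11 mm above the underside; fixed to the same half as pliers. Each tip is an upright pin 10 mm across, 4 to 18 mm above the underside. Clear gap between the tips: 38 mm open, 13 mm at the stop.
- tag1: Loose upright key-tag holder with red cover and head, 160 g, 80 tall; may be absent. Origin centre of its underside, z up. Black foot 72 (x) x 64 (y) x 10 high; white panel 60 (x) x 6 (y) up to z 64; red grip head 44 (x) x 14 (y), z 62 to 80, to pinch across y from above. A press stud sits at x 0, z 40: brass rivet on the back to y -6, cover on the +y side.
- snap1 (a joint): Press-stud cover of tag1, sliding towards the panel: 0 = open, 0.007 m = clicked shut. Bistable: it needs up to about 10 N, snaps over by itself past halfway (0.0035) and then stays shut.
- button1 (a point): Centre of the outer face of the brass button (20 mm across, height 40 mm) on tag1's cover, where a jaw tip presses along the tag's -y: at tag y +16 mm open, +9 mm shut. Rivet face to button is 22 mm open, 15 mm shut.
- tag2: Loose upright key-tag holder with blue cover and head, 160 g, 80 tall; may be absent. Origin centre of its underside, z up. Black foot 72 (x) x 64 (y) x 10 high; white panel 60 (x) x 6 (y) up to z 64; blue grip head 44 (x) x 14 (y), z 62 to 80, to pinch across y from above. A press stud sits at x 0, z 40: brass rivet on the back to y -6, cover on the +y side.
- snap2 (a joint): Press-stud cover of tag2, sliding towards the panel: 0 = open, 0.007 m = clicked shut. Bistable: it needs up to about 10 N, snaps over by itself past halfway (0.0035) and then stays shut.
- button2 (a point): Centre of the outer face of the brass button (20 mm across, height 40 mm) on tag2's cover, where a jaw tip presses along the tag's -y: at tag y +16 mm open, +9 mm shut. Rivet face to button is 22 mm open, 15 mm shut.
- tag3: Loose upright key-tag holder with green cover and head, 160 g, 80 tall; may be absent. Origin centre of its underside, z up. Black foot 72 (x) x 64 (y) x 10 high; white panel 60 (x) x 6 (y) up to z 64; green grip head 44 (x) x 14 (y), z 62 to 80, to pinch across y from above. A press stud sits at x 0, z 40: brass rivet on the back to y -6, cover on the +y side.
- snap3 (a joint): Press-stud cover of tag3, sliding towards the panel: 0 = open, 0.007 m = clicked shut. Bistable: it needs up to about 10 N, snaps over by itself past halfway (0.0035) and then stays shut.
- button3 (a point): Centre of the outer face of the brass button (20 mm across, height 40 mm) on tag3's cover, where a jaw tip presses along the tag's -y: at tag y +16 mm open, +9 mm shut. Rivet face to button is 22 mm open, 15 mm shut.
- dish: Bone-coloured ceramic dish, 90 across, 30 high, on the upper tier; bystander, origin centre of underside
- case: Blue case 60 x 100 x 35 on the upper tier; bystander, origin centre of underside
- spray: Amber bottle 48 across, 110 tall, left of the tray; bystander, origin centre of underside
- cup: Blue mug 76 across, 85 tall; bystander, origin centre of underside
- lintbrush: Brush 170 long lying behind the holders; bystander
- pot: Terracotta pot 80 across, 70 tall, at the right; bystander, origin centre of underside

How it is judged:
By the outcome, as a careful person would: the job done as asked, in the order asked, and still so for the second after the job is handed in, with the robot touching nothing.
Of tag1, tag2, tag3 only 2 to 3 are there at a start; the rules pass over those that are not, and their reading is None.
At some moment in a run one of tag1, tag2, tag3 may be knocked a few centimetres aside while the robot is not near it.
It also fails if it takes over 210 s, if anything falls off the work surface, if the arm or the gripper's body presses on something with over 40 N, if the wrist force passes 120 N, or if a joint passes its speed limit or range.

## Working session

There is one attempt and no reset: what is moved stays moved. The work goes in short steps, Python scripts to look and compute and a tool call to move; the robot and the scene stay as the last step left them, time stands still between calls to the robot, and variables do not carry over. Pictures are saved under pics/ and viewed, at most 14 in all, crops included, and the job is handed in when it is done.

Besides the shell and the picture viewer there is one more tool, called after "Call:" as name(argument=value, ...), one argument or row to a line, values as JSON. drive_tool: Moves the arm, as the interface text tells. Its arguments: {"type":"object","properties":{"moves":{"type":"array","items":{"type":"number"}},"grip_force":{"type":"number"}},"required":["moves"]}

```bash
ls && mkdir -p pics
python3 - <<'E'
from plant import robot
import cv2,numpy as np,pickle
s=robot.read_state();print(s)
for n in ("top","side"):
    c=robot.read_camera(n);pickle.dump(c,open(f"{n}0.pkl","wb"))
    cv2.imwrite(f"pics/{n}0.png",c["color"][:,:,::-1]);print(n,c["mtx"].tolist(),c["R"].round(3).tolist(),c["t"].round(3).tolist())
E
```

```text
pics
{'t': 0.0, 'q': array([ 1.17062068e+00,  1.31154737e-01,  1.48928547e+00, -1.85235703e-05,
        1.52300209e+00, -8.54015770e-02]), 'dq': array([-0.00069428, -0.00104224, -0.00149248, -0.00161883,  0.00068361,
        0.00052227]), 'joint_torque': array([-4.72537329e-05, -5.59850371e+01, -4.91758204e+01,  7.65574817e-02,
        3.57308064e-02, -1.11996906e-04]), 'tool_pos': array([0.18553525, 0.57002383, 0.23638787]), 'orientation': array([-4.92338709e-01, -3.10234074e+00,  2.82679047e-03]), 'force': array([-0.46681816,  0.3154406 ,  0.02659911]), 'wrist_torque': array([ 0.05328325, -0.0189739 , -0.03999135]), 'gripper_force': 0.0, 'opening': 0.09247965202349594}
top [[446.2710541340124, 0.0, 316.86072275147626], [0.0, 446.2710541340124, 193.97391064527426], [0.0, 0.0, 1.0]] [[0.002, -1.0, 0.018], [-0.988, -0.004, -0.156], [0.156, -0.018, -0.988]] [-0.033, 0.635, 1.631]
side [[390.6217097058685, 0.0, 322.8187803586287], [0.0, 390.6217097058685, 199.9066261912277], [0.0, 0.0, 1.0]] [[-0.98, -0.196, 0.014], [-0.148, 0.688, -0.711], [0.13, -0.699, -0.703]] [0.615, 0.181, 1.166]
```

View pics/top0.png

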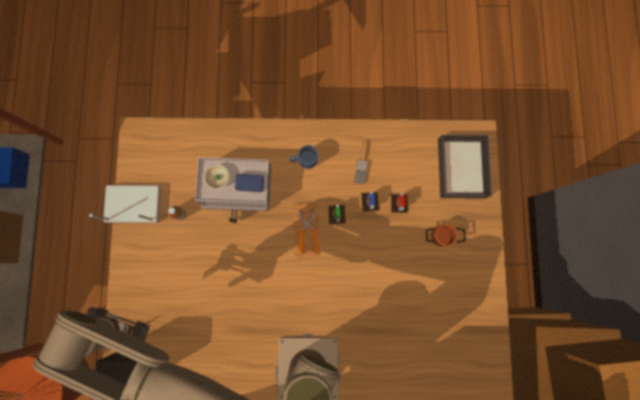

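View pics/side0.png

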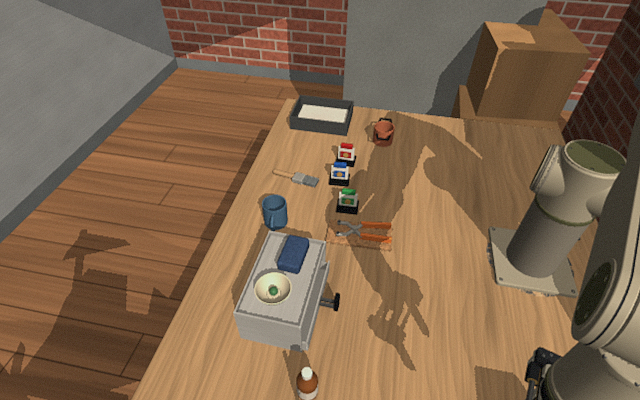

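Top view: tray at about (234,185), with its handle at (234,215). Pliers are at (308,230) with the jaws up (+x). The green, blue and red tags are at (337,212), (370,200) and (400,202), the mug at (308,156) and the pot at (446,235). All three tags are present, and the side view shows their covers facing it.

```bash
cat > h.py <<'E'
import numpy as np,cv2,pickle
from scipy.spatial.transform import Rotation as Ro
def campos(c): return -c["R"].T@c["t"]
def cast(c,uv,z):
    uv=np.atleast_2d(np.array(uv,float)); d=np.c_[(uv-[c["mtx"][0,2],c["mtx"][1,2]])/[c["mtx"][0,0],c["mtx"][1,1]],np.ones(len(uv))]@c["R"]
    o=campos(c); return o+d*((z-o[2])/d[:,2])[:,None]
def proj(c,X):
    p=np.atleast_2d(X)@c["R"].T+c["t"]; q=p@c["mtx"].T; return q[:,:2]/q[:,2:]
def cloud(c):
    v,u=np.mgrid[:400,:640]; d=c["depth"]; m=c["mtx"]
    P=np.stack([(u-m[0,2])/m[0,0]*d,(v-m[1,2])/m[1,1]*d,d],-1)
    return (P-c["t"])@c["R"]
def hsv(c): return cv2.cvtColor(c["color"],cv2.COLOR_RGB2HSV)
def snap(robot,n,f=None):
    c=robot.read_camera(n)
    if f: cv2.imwrite(f"pics/{f}.png",c["color"][:,:,::-1]); pickle.dump(c,open(f"{f}.pkl","wb"))
    return c
def load(f): return pickle.load(open(f"{f}.pkl","rb"))
def delta(s,pos,yaw=None):
    """shift (mm) in tool axes and turn (deg) to reach pos with tool down, tool y axis at world angle yaw (mod pi)"""
    R=Ro.from_rotvec(s["orientation"]).as_matrix(); d=R.T@(np.array(pos)-s["tool_pos"])*1e3
    out=[d.round(1)]
    if yaw is not None:
        best=None
        for k in range(-2,3):
            a=yaw+k*np.pi; y=np.array([np.cos(a),np.sin(a),0]); z=np.array([0,0,-1.]); x=np.cross(y,z)
            rv=Ro.from_matrix(R.T@np.c_[x,y,z]).as_rotvec(degrees=True)
            if best is None or np.linalg.norm(rv)<np.linalg.norm(best): best=rv
        out.append(best.round(2))
    return out
E
python3 - <<'E'
from h import *
from plant import robot
t=load("top0");s=load("side0")
print(campos(t),campos(s))
w=snap(robot,"wrist","w0"); st=robot.read_state()
R=Ro.from_rotvec(st["orientation"]).as_matrix()
print("wrist cam in tool",R.T@(campos(w)-st["tool_pos"]),(w["R"]@R).round(3).tolist(),w["mtx"].tolist(), "toolR",R.round(3).tolist())
for nm,c in(("top",t),("side",s)):
    H=hsv(c);P=cloud(c)
    Z=P[...,2];ok=(c["depth"]>0)&(P[...,0]>.3)&(P[...,0]<1)&(abs(P[...,1])<.7)
    for col,lo,hi,sat in(("red",174,5,150),("blue",105,125,120),("green",50,80,110),("orange",6,14,190)):
        h=H[...,0];m=((h>=lo)&(h<=hi) if lo<hi else (h>=lo)|(h<=hi))&(H[...,1]>sat)&(H[...,2]>50)&ok
        n,L,S,C=cv2.connectedComponentsWithStats(m.astype(np.uint8))
        for i in range(1,n):
            if S[i,4]>8:
                q=P[L==i]; print(nm,col,C[i].round(1),S[i],"mean",q.mean(0).round(3),"min",q.min(0).round(3),"max",q.max(0).round(3))
E
```

```text
[ 3.72117758e-01 -1.60534911e-03  1.71020289e+00] [0.47764094 0.81141849 0.94016415]
wrist cam in tool [ 0.08055342  0.00105679 -0.14681352] [[0.001, 1.0, 0.002], [-0.957, 0.002, -0.289], [-0.289, -0.001, 0.957]] [[277.1219877392623, 0.0, 319.70191075068675], [0.0, 277.1219877392623, 204.63249059612656], [0.0, 0.0, 1.0]] toolR [[-0.951, 0.31, -0.001], [0.31, 0.951, -0.001], [0.0, -0.001, -1.0]]
top red [401.8 200.1] [397 196   9  11  58] mean [ 0.61  -0.348  0.066] min [ 0.587 -0.376 -0.005] max [ 0.629 -0.335  0.089]
top blue [372.3 199.2] [371 195   4   9  30] mean [ 0.612 -0.237  0.077] min [ 0.597 -0.253  0.008] max [ 0.628 -0.23   0.087]
top green [337.6 211.2] [336 207   4  10  37] mean [ 0.566 -0.107  0.079] min [ 0.548 -0.113  0.072] max [ 0.582 -0.101  0.088]
top orange [398.  201.5] [396 200   6   5  14] mean [ 0.607 -0.337  0.05 ] min [ 0.599 -0.344  0.033] max [ 0.614 -0.331  0.077]
top orange [175.1 215.3] [172 214   7   3  11] mean [0.549 0.488 0.075] min [0.546 0.479 0.062] max [0.555 0.501 0.085]
top orange [444.  235.2] [432 225  25  21 332] mean [ 0.483 -0.513  0.02
[... 1726 characters left out ...]
n [ 0.578 -0.093  0.042] min [ 0.573 -0.096  0.03 ] max [ 0.582 -0.09   0.054]
side green [351.5 200.7] [349 199   5   6  15] mean [ 0.551 -0.095  0.044] min [ 0.547 -0.099  0.031] max [ 0.56  -0.092  0.054]
side orange [375.9 224.8] [361 222  30   7 132] mean [ 0.462 -0.022  0.028] min [ 0.418 -0.034  0.014] max [ 0.509 -0.012  0.04 ]
side orange [375.9 237.9] [361 233  30  10 141] mean [0.457 0.031 0.028] min [0.413 0.025 0.014] max [0.503 0.037 0.04 ]
side orange [313.1 375.1] [312 372   3   7   9] mean [0.552 0.488 0.081] min [0.549 0.48  0.078] max [0.554 0.494 0.084]
side orange [310.6 391. ] [307 389   8   4  10] mean [0.552 0.513 0.06 ] min [0.546 0.508 0.057] max [0.559 0.518 0.065]
```

Call:
drive_tool(
  moves=[93,0,0,0,0,0,-6,93,0,0,0,0,0,-6,93,0,0,0,0,0,-6.2,93,-20,-44,-2,0,0,0,93,-20,-44,-2,0,0,0,93,-20,-44,-2,0,0,0,93,-20,-44,-2,0,0,0,93,-20,-44,-2,0,0,0],
)

```text
t: 0.95
tool_pos: [0.2866, 0.349, 0.2472]
orientation: [0.005, -3.142, 0.0]
force: [1.1, 0.3, 0.5]
opening: 0.0928
gripper_force: 0.0
```

Call:
drive_tool(
  moves=[93,-20,-44,-2,0,0,0,93,-20,-44,-2,0,0,0,93,-20,-44,-2,0,0,0,93,-20,-44,-2,0,0,0,93,-20,-44,-2,0,0,0,93,-20,-44,-2,0,0,0,93,-20,-44,0,0,0,0,93,0,0,0,0,0,0],
)

```text
t: 1.75
tool_pos: [0.4285, 0.0381, 0.2592]
orientation: [0.006, 3.141, -0.003]
force: [0.1, -0.0, -0.6]
opening: 0.0929
gripper_force: 0.0
```

Run:
```python
from h import *
from plant import robot
w=snap(robot,"wrist","w1"); st=robot.read_state()
print(st["t"],st["tool_pos"],st["orientation"])
H=hsv(w);P=cloud(w)
m=(H[...,0]>=5)&(H[...,0]<=15)&(H[...,1]>190)&(P[...,2]>.018)&(P[...,2]<.05)&(w["depth"]>0)
n,L,S,C=cv2.connectedComponentsWithStats(m.astype(np.uint8))
for i in range(1,n):
    if S[i,4]>60:
        q=P[L==i]; X=cast(w,np.argwhere(L==i)[:,::-1],.031)
        print(C[i],S[i],np.percentile(q,[2,50,98],axis=0).round(4).tolist(),cv2.minAreaRect((X[:,:2]*1e3).astype(np.float32)))
```

```text
1.8 [0.42765747 0.04057326 0.25907245] [-4.35470090e-03 -3.14071985e+00  3.99352740e-04]
[312.12217195 200.35520362] [308 168   9  66 442] [[0.4115, 0.0223, 0.0266], [0.454, 0.0275, 0.0334], [0.5021, 0.0328, 0.0349]] ((457.0406799316406, 27.500391006469727), (95.4345703125, 9.735176086425781), 1.452313780784607)
[275.50093458 203.58317757] [266 172  20  65 535] [[0.417, -0.0338, 0.0197], [0.4594, -0.0241, 0.0331], [0.5059, -0.0151, 0.0349]] ((462.11553955078125, -23.849468231201172), (95.7955551147461, 12.15510082244873), 8.473061561584473)
```

View pics/w1.png

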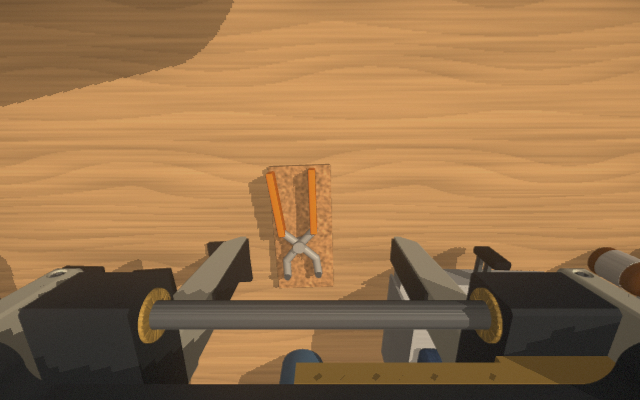

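Run:
```python
from h import *
from plant import robot
w=load("w1");s=robot.read_state();print(cast(w,[[300,246],[287,275],[319,274]],.034).round(4))
print(delta(s,[.466,.0024,.036],np.radians(95.3)))
```

```text
[[ 0.524   0.0091  0.034 ]
 [ 0.5721 -0.0118  0.034 ]
 [ 0.5704  0.0368  0.034 ]]
[array([-38.6, -38. , 223. ]), array([-0.01, -0.05, -5.46])]
```

Call:
drive_tool(
  moves=[93,-19.3,-19,20,0,0,0,93,-19.3,-19,40,0,0,0,93,0,0,40,0,0,-5.4,93,0,0,40,0,0,0,93,0,0,30,0,0,0,93,0,0,28,0,0,0,93,0,0,15,0,0,0,93,0,0,0,0,0,0],
)

```text
t: 2.6
tool_pos: [0.4632, 0.007, 0.0437]
orientation: [0.155, -3.132, -0.002]
force: [-0.4, 0.5, -0.4]
opening: 0.093
gripper_force: 0.0
```

Call:
drive_tool(
  moves=[93,0,0,0,0,0,0,93,0,0,0,0,0,0],
)

```text
t: 2.8
tool_pos: [0.467, 0.0058, 0.0479]
orientation: [-0.154, 3.136, -0.0]
force: [0.2, -0.2, 1.0]
opening: 0.0928
gripper_force: 0.0
```

Run:
```python
from h import *
from plant import robot
s=robot.read_state()
print(s["tool_pos"],delta(s,[.466,.0024,.036],np.radians(95.3)))
```

```text
[0.46697081 0.00582113 0.04786739] [array([ 1.3, -3.3, 11.9]), array([-0.02,  0.12,  0.31])]
```

Call:
drive_tool(
  moves=[93,1.3,-3.3,6,0,0,0,93,0,0,6,0,0,0,93,0,0,0,0,0,0,54,0,0,0,0,0,0,54,0,0,0,0,0,0,54,0,0,0,0,0,0,54,0,0,0,0,0,0,54,0,0,0,0,0,0],
  grip_force=40,
)

```text
t: 3.6
tool_pos: [0.4651, 0.0019, 0.0346]
orientation: [-0.153, 3.138, -0.0]
force: [0.3, 0.8, 0.4]
opening: 0.0584
gripper_force: 8.0
```

Run:
```python
from h import *
from plant import robot
s=robot.read_state()
print(s["t"],s["tool_pos"],s["force"],s["opening"],s["gripper_force"])
```

```text
3.6 [0.46509299 0.00188437 0.03457349] [0.33161766 0.77716338 0.39368517] 0.05836220026646118 8.010586649179459
```

Call:
drive_tool(
  moves=[54,0,0,0,0,0,0,54,0,0,0,0,0,0,54,0,0,0,0,0,0,54,0,0,0,0,0,0,54,0,0,-10,0,0,0,54,0,0,-25,0,0,0,54,0,0,-35,0,0,0,54,0,0,-30,0,0,0],
)

```text
t: 4.4
tool_pos: [0.4646, 0.002, 0.1361]
orientation: [0.152, -3.137, -0.0]
force: [1.0, 0.2, -1.4]
opening: 0.0542
gripper_force: 9.0
```

Call:
drive_tool(
  moves=[54,0,0,0,0,0,0,54,0,0,0,0,0,0,54,0,0,0,0,0,0],
)

```text
t: 4.7
tool_pos: [0.464, 0.002, 0.1331]
orientation: [0.152, -3.136, -0.001]
force: [0.9, 0.4, -1.3]
opening: 0.0542
gripper_force: 9.1
```

```bash
cat >> h.py <<'E'
def tagpose(cams,names=("red","blue","green"),zh=(.066,.088)):
    """from cloud points of the coloured head: centre and direction (deg) of head top"""
    R={"red":(174,4),"blue":(105,125),"green":(50,80)}; out={}
    for nm in names:
        lo,hi=R[nm]
        for k,c in cams.items():
            H=hsv(c);P=cloud(c);h=H[...,0]
            m=((h>=lo)&(h<=hi) if lo<hi else (h>=lo)|(h<=hi))&(H[...,1]>110)&(H[...,2]>40)&(P[...,2]>zh[0])&(P[...,2]<zh[1])&(P[...,0]>.3)&(P[...,0]<.9)&(P[...,1]<.5)
            n,L,S,C=cv2.connectedComponentsWithStats(m.astype(np.uint8))
            if n<2: continue
            i=1+np.argmax(S[1:,4]); px=np.argwhere(L==i)[:,::-1]; X=P[L==i]
            r=cv2.minAreaRect((X[:,:2]*1e3).astype(np.float32)); out[nm,k]=r
            print(nm,k,len(px),"median",np.median(X,0).round(4),"ends",np.percentile(X,[2,98],axis=0).round(4).tolist(),[np.round(a,1) for a in r])
    return out
E
python3 - <<'E'
from h import *
from plant import robot
s=robot.read_state();print(s["t"],s["tool_pos"],s["orientation"],s["force"],s["opening"],s["gripper_force"])
w=snap(robot,"wrist","w2");S=snap(robot,"side","s2");T=snap(robot,"top","t2")
tagpose({"side":S,"top":T,"wrist":w})
cv2.imwrite("pics/s2c.png",cv2.resize(S["color"][120:260,260:420,::-1],None,fx=4,fy=4,interpolation=cv2.INTER_CUBIC))
E
```

```text
4.7 [0.4639712  0.0020459  0.13314467] [ 1.52476168e-01 -3.13571571e+00 -5.59141532e-04] [ 0.92390893  0.35127324 -1.29186655] 0.054191389881874635 9.05319169163704
red side 51 median [ 0.607  -0.3427  0.077 ] ends [[0.5888, -0.3489, 0.067], [0.6286, -0.3363, 0.0851]] [array([ 609., -345.]), array([16.1, 39.9]), np.float64(79.1)]
red top 2 median [ 0.6141 -0.3533  0.0823] ends [[0.6122, -0.3536, 0.0815], [0.616, -0.3531, 0.0831]] [array([ 614.1, -353.3]), array([4., 0.]), np.float64(173.3)]
blue side 62 median [ 0.6135 -0.231   0.0778] ends [[0.5959, -0.2415, 0.0665], [0.6344, -0.2263, 0.0839]] [array([ 615.3, -232.7]), array([38.9, 16.6]), np.float64(5.0)]
blue top 12 median [ 0.6138 -0.237   0.0806] ends [[0.6018, -0.2394, 0.0745], [0.6267, -0.2341, 0.0863]] [array([ 614.4, -236.6]), array([ 5.1, 26.8]), np.float64(88.1)]
green side 70 median [ 0.5651 -0.1019  0.0779] ends [[0.5463, -0.1118, 0.0668], [0.585, -0.0979, 0.0835]] [array([ 566.1, -104.9]), array([39.7, 15.6]), np.float64(7.1)]
green top 20 median [ 0.5634 -0.1087  0.0794] ends [[0.5464, -0.1126, 0.0695], [0.5803, -0.1048, 0.0859]] [array([ 563.4, -107.6]), array([35.8,  7.9]), np.float64(8.7)]
```

View pics/w2.png

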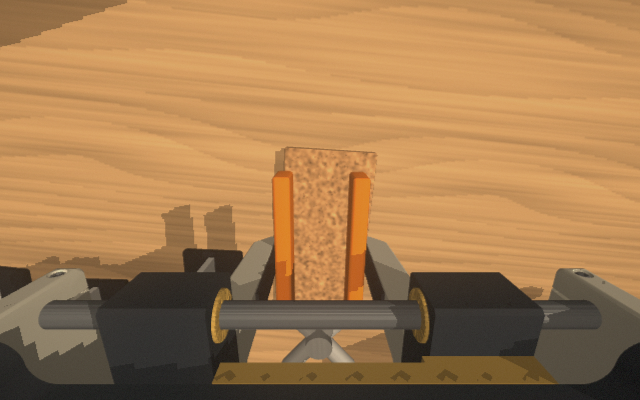

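View pics/s2c.png

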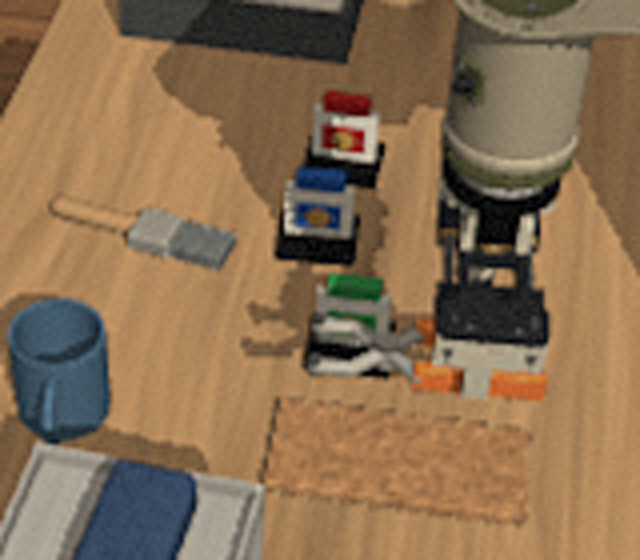

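Call:
drive_tool(
  moves=[54,0,0,-45,0,0,5.4,54,-15,-15,-20,0,0,0,54,-35,-32,-6,0,0,0,54,-35,-32,-6,0,0,0,54,-35,-32,-6,0,0,0,54,-35,-32,-6,0,0,0,54,-35,-32,-6,0,0,0,54,-35,-32,0,0,0,0],
)

```text
t: 5.65
tool_pos: [0.6918, -0.2059, 0.2289]
orientation: [0.004, -3.141, -0.0]
force: [0.9, 0.1, -0.0]
opening: 0.0544
gripper_force: 9.0
```

Call:
drive_tool(
  moves=[54,-20,-15,0,0,0,0,54,0,0,0,0,0,0,54,0,0,0,0,0,0,54,0,0,0,0,0,0],
)

```text
t: 6.05
tool_pos: [0.71, -0.2185, 0.2288]
orientation: [0.005, -3.14, -0.001]
force: [0.3, 0.5, -1.7]
opening: 0.054
gripper_force: 9.1
```

Run:
```python
from h import *
from plant import robot
s=robot.read_state();print(s["t"],s["tool_pos"],s["orientation"],s["force"],s["opening"],s["gripper_force"])
w=snap(robot,"wrist","w3")
tagpose({"wrist":w})
```

```text
6.05 [ 0.71002712 -0.21849665  0.22879567] [ 5.42504936e-03 -3.14033355e+00 -1.11916958e-03] [ 0.33443253  0.51238607 -1.67646951] 0.05403895201254355 9.051915854215622
red wrist 720 median [ 0.6081 -0.3459  0.0792] ends [[0.5888, -0.3537, 0.0674], [0.6291, -0.3416, 0.0811]] [array([ 608.9, -347.9]), array([12.8, 42.7]), np.float64(88.4)]
blue wrist 556 median [ 0.6133 -0.2351  0.0795] ends [[0.5945, -0.2418, 0.0772], [0.6345, -0.2282, 0.081]] [array([ 614.3, -235.3]), array([42.4, 12.9]), np.float64(4.3)]
green wrist 639 median [ 0.5647 -0.1081  0.0794] ends [[0.5453, -0.1139, 0.0775], [0.585, -0.1015, 0.081]] [array([ 565.1, -107.6]), array([41.7, 12.8]), np.float64(3.3)]
```

View pics/w3.png

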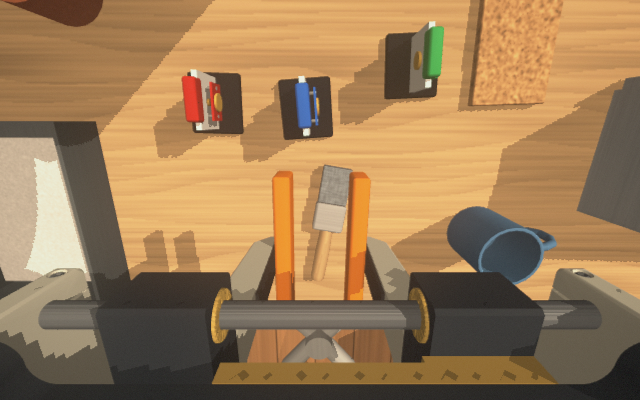

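Wrist view: red head at (193,98), blue at (303,103), green at (434,50). The covers face image-right (+y), which is consistent with the side view.

Run:
```python
from h import *
w=load("w3")
o=tagpose({"wrist":w},zh=(.0785,.083))
# panel/foot direction check: head long edge by ray casting onto z=.08
for nm,(lo,hi) in {"red":(174,4),"blue":(105,125),"green":(50,80)}.items():
    H=hsv(w);h=H[...,0];P=cloud(w)
    m=((h>=lo)&(h<=hi) if lo<hi else (h>=lo)|(h<=hi))&(H[...,1]>110)&(P[...,2]>.0785)&(P[...,2]<.083)
    X=cast(w,np.argwhere(m)[:,::-1],.08)[:,:2]*1e3
    vx,vy,_,_=cv2.fitLine(X.astype(np.float32),cv2.DIST_HUBER,0,.01,.01).ravel();print(nm,X.mean(0).round(1),np.degrees(np.arctan(vy/vx)).round(2))
    # foot: dark pixels near
    c=X.mean(0)/1e3
    F=(H[...,2]<60)&(P[...,2]>.006)&(P[...,2]<.014)&(np.hypot(P[...,0]-c[0],P[...,1]-c[1])<.06)
    Y=cast(w,np.argwhere(F)[:,::-1],.010)[:,:2]*1e3
    print("  foot",[np.round(a,1) for a in cv2.minAreaRect(Y.astype(np.float32))])
```

```text
red wrist 482 median [ 0.6086 -0.3482  0.0797] ends [[0.5888, -0.3539, 0.0786], [0.6291, -0.3426, 0.0813]] [array([ 609., -348.]), array([12.6, 42.5]), np.float64(88.5)]
blue wrist 469 median [ 0.6133 -0.2353  0.0797] ends [[0.5946, -0.2418, 0.0786], [0.6341, -0.2292, 0.0811]] [array([ 614.4, -235.2]), array([41.9, 12.6]), np.float64(4.2)]
green wrist 534 median [ 0.565  -0.1079  0.0795] ends [[0.5455, -0.1138, 0.0786], [0.585, -0.1017, 0.081]] [array([ 565.1, -107.8]), array([41.7, 12.6]), np.float64(3.0)]
red [ 608.7 -348.1] -1.32
  foot [array([0., 0.]), array([0., 0.]), np.float64(0.0)]
blue [ 614.  -235.5] 4.37
  foot [array([0., 0.]), array([0., 0.]), np.float64(0.0)]
green [ 565. -108.] 2.71
  foot [array([0., 0.]), array([0., 0.]), np.float64(0.0)]
```

```bash
cat >> h.py <<'E'
def click_tcp(c,yawdeg,back=0.,z=.0516,off=.005,L=.111):
    a=np.radians(yawdeg);u=np.array([np.cos(a),np.sin(a)]);n=np.array([-u[1],u[0]])
    p=np.array(c)+off*n-(L+back)*u
    return [*p,z],a+np.pi/2
E
python3 - <<'E'
from h import *
from plant import robot
S=snap(robot,"side","s4");s=robot.read_state();P=cloud(S);H=hsv(S)
m=(P[...,0]>.74)&(P[...,0]<.86)&(abs(P[...,1]+.2185)<.06)&(abs(P[...,2]-.217)<.03)&(S["depth"]>0)
q=P[m];q=q[np.argsort(-q[:,0])];print(m.sum(),q[:12].round(3).tolist(),np.percentile(q[:,2],[5,50,95]) if len(q) else '')
for b in(.075,0): print(delta(s,*click_tcp([.609,-.348],-1.4,b)))
E
```

```text
238 [[0.832, -0.239, 0.221], [0.831, -0.203, 0.225], [0.829, -0.194, 0.215], [0.829, -0.196, 0.226], [0.829, -0.238, 0.214], [0.828, -0.24, 0.228], [0.828, -0.238, 0.225], [0.828, -0.191, 0.225], [0.827, -0.19, 0.222], [0.827, -0.201, 0.227], [0.827, -0.196, 0.211], [0.827, -0.246, 0.224]] [0.21214452 0.22274931 0.23031582]
[array([ 287.5, -118.9,  178.3]), array([0.  , 0.01, 1.61])]
[array([ 212.5, -121.1,  178.3]), array([0.  , 0.01, 1.61])]
```

Call:
drive_tool(
  moves=[54,20,-8,0,0,0,1.6,54,41,-17,0,0,0,0,54,41,-17,0,0,0,0,54,41,-17,0,0,0,0,54,41,-17,0,0,0,0,54,41,-17,0,0,0,0,54,41,-17,5,0,0,0,54,20,-9,20,0,0,0],
)

```text
t: 6.95
tool_pos: [0.4202, -0.3331, 0.2075]
orientation: [0.041, 3.138, -0.007]
force: [0.4, -1.0, -0.8]
opening: 0.0545
gripper_force: 9.0
```

Call:
drive_tool(
  moves=[54,0,0,45,0,0,0,54,0,0,45,0,0,0,54,0,0,35,0,0,0,54,0,0,20,0,0,0,54,0,0,10,0,0,0,54,0,0,0,0,0,0,54,0,0,0,0,0,0],
)

```text
t: 7.65
tool_pos: [0.4227, -0.3322, 0.0511]
orientation: [0.039, 3.14, -0.002]
force: [0.4, -0.2, -1.7]
opening: 0.0543
gripper_force: 9.1
```

Run:
```python
from h import *
from plant import robot
s=robot.read_state();print(s["t"],s["tool_pos"],s["force"],s["opening"])
S=snap(robot,"side");tagpose({"side":S})
for b in(.075,0): print(delta(s,*click_tcp([.609,-.348],-1.4,b,z=.05,L=.112)))
```

```text
7.65 [ 0.42273507 -0.33219998  0.05105245] [ 0.41459738 -0.21902417 -1.72882894] 0.05431942343741122
red side 51 median [ 0.6094 -0.343   0.0771] ends [[0.5889, -0.3496, 0.0664], [0.6286, -0.3379, 0.0826]] [array([ 608.5, -343.4]), array([40.7, 14. ]), np.float64(5.0)]
blue side 63 median [ 0.614  -0.2309  0.0785] ends [[0.5961, -0.2411, 0.0667], [0.6347, -0.2239, 0.0843]] [array([ 615.7, -233.7]), array([38.8, 17.9]), np.float64(6.6)]
green side 66 median [ 0.5651 -0.1012  0.078 ] ends [[0.5462, -0.1092, 0.0671], [0.5854, -0.0977, 0.0844]] [array([ 565.9, -103.9]), array([39.9, 13.9]), np.float64(2.3)]
[array([ 0.4, -6.2,  1.1]), array([-0.09,  0.1 , -0.01])]
[array([-74.6,  -6.2,   1.2]), array([-0.09,  0.1 , -0.01])]
```

Call:
drive_tool(
  moves=[54,0,-6.2,1,0,0,0,54,0,0,0,0,0,0,54,-18,0,0,0,0,0,54,-18,0,0,0,0,0,54,-18,0,0,0,0,0,54,-14,0,0,0,0,0,54,-7,0,0,0,0,0,54,0,0,0,0,0,0],
)

```text
t: 8.5
tool_pos: [0.4974, -0.3401, 0.0487]
orientation: [0.039, 3.141, -0.001]
force: [0.0, -0.3, -2.6]
opening: 0.0545
gripper_force: 9.1
```

Run:
```python
from h import *
from plant import robot
s=robot.read_state();print(s["t"],s["tool_pos"],s["force"],s["opening"])
print(delta(s,*click_tcp([.609,-.348],-1.4,0,z=.05,L=.112)))
S=snap(robot,"side");tagpose({"side":S},["red"])
cv2.imwrite("pics/s5.png",cv2.resize(S["color"][120:220,310:440,::-1],None,fx=5,fy=5,interpolation=cv2.INTER_CUBIC))
```

```text
8.5 [ 0.49744005 -0.34005253  0.04872312] [ 0.02153263 -0.27978247 -2.60993847] 0.05449569059904659
[array([ 0.3, -0.2, -1.3]), array([-0.02,  0.03, -0.01])]
red side 47 median [ 0.6092 -0.3432  0.0776] ends [[0.5912, -0.3485, 0.0671], [0.6285, -0.3361, 0.083]] [array([ 609.8, -341.7]), array([37.6, 14.8]), np.float64(3.6)]
```

View pics/s5.png

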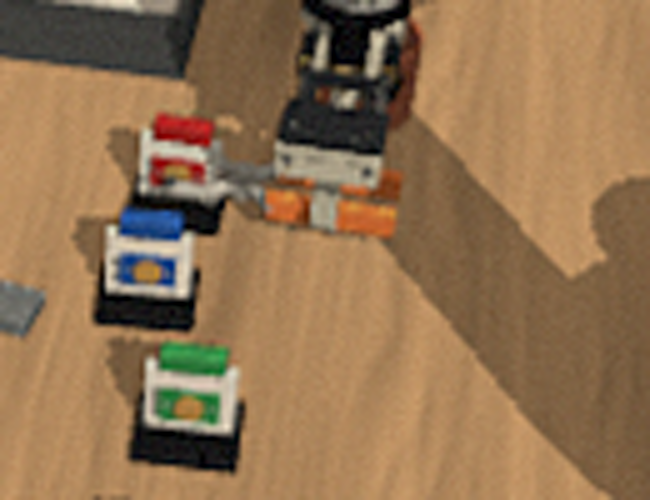

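The jaws straddle red's stud, with the near tip in front of the button. Squeezing.

Call:
drive_tool(
  moves=[45,0,0,-1.3,0,0,0,36,0,0,0,0,0,0,33,0,0,0,0,0,0,33,0,0,0,0,0,0,33,0,0,0,0,0,0,33,0,0,0,0,0,0,33,0,0,0,0,0,0,33,0,0,0,0,0,0],
  grip_force=45,
)

```text
t: 9.35
tool_pos: [0.4967, -0.3398, 0.0497]
orientation: [-0.039, -3.141, -0.0]
force: [-1.0, -0.9, -1.1]
opening: 0.0345
gripper_force: 33.2
```

Call:
drive_tool(
  moves=[33,0,0,0,0,0,0,33,0,0,0,0,0,0,33,0,0,0,0,0,0],
)

```text
t: 9.65
tool_pos: [0.4968, -0.3398, 0.0497]
orientation: [-0.039, -3.141, -0.0]
force: [-0.4, -1.0, -1.5]
opening: 0.0347
gripper_force: 33.2
```

Call:
drive_tool(
  moves=[54,0,0,0,0,0,0,54,0,0,0,0,0,0,54,0,0,0,0,0,0,54,0,0,0,0,0,0,54,15,0,0,0,0,0,54,20,0,0,0,0,0,54,25,0,0,0,0,0,54,20,0,0,0,0,0],
  grip_force=40,
)

```text
t: 10.45
tool_pos: [0.4158, -0.3376, 0.0496]
orientation: [-0.039, -3.141, -0.0]
force: [0.6, -0.3, -2.0]
opening: 0.0545
gripper_force: 9.1
```

```bash
cat >> h.py <<'E'
def snapmeas(c,nm,ctr,yaw):
    """cover offset in tag y from the cloud: coloured points z .028-.055 (open ~.010+, shut lower) in tag frame"""
    lo,hi={"red":(174,5),"blue":(105,125),"green":(50,80)}[nm];H=hsv(c);P=cloud(c);h=H[...,0]
    a=np.radians(yaw);d=P[...,:2]-np.array(ctr);x=d@[np.cos(a),np.sin(a)];y=d@[-np.sin(a),np.cos(a)]
    near=(abs(x)<.04)&(abs(y)<.04)&(P[...,2]>.025)&(P[...,2]<.056)
    m=((h>=lo)&(h<=hi) if lo<hi else (h>=lo)|(h<=hi))&(H[...,1]>110)&near
    b=near&(h>8)&(h<28)&(H[...,1]>100)&(abs(x)<.014)
    wt=near&(H[...,1]<60)&(H[...,2]>90)
    f=lambda k:(k.sum(),np.round(np.median(y[k])*1e3,1) if k.any() else None)
    print(nm,"cover y",f(m),"button y",f(b),"panel y",f(wt))
E
python3 - <<'E'
from h import *
from plant import robot
s=robot.read_state();print(s["t"],s["tool_pos"],s["opening"])
S=snap(robot,"side","s6");tagpose({"side":S})
for a in(("red",[.609,-.348],-1.4),("blue",[.614,-.2353],4.3),("green",[.565,-.1078],2.9)):
    snapmeas(load("s2"),*a);snapmeas(S,*a)
E
```

```text
10.45 [ 0.41575341 -0.33757297  0.04959589] 0.05450606294437863
red side 52 median [ 0.6125 -0.3392  0.0777] ends [[0.5937, -0.3482, 0.0683], [0.6318, -0.3328, 0.0836]] [array([ 612.4, -341.1]), array([16.4, 38.7]), np.float64(81.9)]
blue side 65 median [ 0.6144 -0.231   0.0778] ends [[0.5959, -0.2397, 0.0672], [0.6345, -0.2271, 0.0846]] [array([ 615.8, -234. ]), array([14. , 40.7]), np.float64(89.8)]
green side 66 median [ 0.5653 -0.1015  0.0784] ends [[0.5463, -0.1093, 0.0691], [0.5853, -0.0977, 0.084]] [array([ 565.9, -103.8]), array([40.2, 11.9]), np.float64(2.7)]
red cover y (np.int64(29), np.float64(11.7)) button y (np.int64(22), np.float64(14.4)) panel y (np.int64(44), np.float64(1.0))
red cover y (np.int64(24), np.float64(8.0)) button y (np.int64(23), np.float64(10.9)) panel y (np.int64(38), np.float64(4.7))
blue cover y (np.int64(26), np.float64(12.7)) button y (np.int64(17), np.float64(15.2)) panel y (np.int64(60), np.float64(1.9))
blue cover y (np.int64(26), np.float64(12.5)) button y (np.int64(18), np.float64(14.7)) panel y (np.int64(66), np.float64(2.3))
green cover y (np.int64(12), np.float64(13.9)) button y (np.int64(0), None) panel y (np.int64(52), np.float64(3.9))
green cover y (np.int64(27), np.float64(13.8)) button y (np.int64(21), np.float64(15.9)) panel y (np.int64(68), np.float64(2.9))
```

Run:
```python
from h import *
from plant import robot
s=robot.read_state()
for b in(.08,0): print(delta(s,*click_tcp([.614,-.2353],4.3,b,z=.05,L=.112)))
```

```text
[array([-6.6, 92.8, -0.9]), array([ 0.07, -0.15, -5.75])]
[array([-86.2, 100.8,  -1.1]), array([ 0.07, -0.15, -5.75])]
```

Call:
drive_tool(
  moves=[54,0,20,0,0,0,0,54,0,40,0,0,0,0,54,-4,30,0,0,0,0,54,-3,5,0,0,0,0,54,0,0,0,0,0,-5.7,54,0,0,0,0,0,0,54,0,0,0,0,0,0],
)

```text
t: 11.2
tool_pos: [0.4265, -0.2435, 0.0499]
orientation: [-0.113, 3.139, -0.001]
force: [-0.4, -0.8, -0.5]
opening: 0.0547
gripper_force: 9.1
```

Run:
```python
from h import *
from plant import robot
s=robot.read_state();print(s["tool_pos"])
S=snap(robot,"side");tagpose({"side":S})
for b in(.08,0): print(delta(s,*click_tcp([.614,-.2353],4.3,b,z=.05,L=.112)))
```

```text
[ 0.42646844 -0.24353436  0.04994643]
red side 47 median [ 0.6134 -0.3405  0.0766] ends [[0.5947, -0.3489, 0.0676], [0.6324, -0.3336, 0.0838]] [array([ 614. , -342.3]), array([16.9, 39.1]), np.float64(85.2)]
blue side 63 median [ 0.6145 -0.2311  0.079 ] ends [[0.5958, -0.2401, 0.0671], [0.6346, -0.2245, 0.0848]] [array([ 615.5, -233.1]), array([39.3, 15.9]), np.float64(5.5)]
green side 64 median [ 0.5646 -0.1018  0.078 ] ends [[0.5461, -0.1109, 0.0694], [0.5852, -0.0979, 0.0828]] [array([ 566.3, -104.2]), array([39. , 15.8]), np.float64(11.9)]
[array([ 4.4, -0.9, -0.1]), array([-0.03,  0.02, -0.19])]
[array([-75.6,  -0.6,  -0. ]), array([-0.03,  0.02, -0.19])]
```

Call:
drive_tool(
  moves=[54,-10,-0.7,0,0,0,0,54,-18,0,0,0,0,0,54,-18,0,0,0,0,0,54,-18,0,0,0,0,0,54,-10,0,0,0,0,0,54,-2,0,0,0,0,0,54,0,0,0,0,0,0],
)

```text
t: 11.95
tool_pos: [0.5019, -0.2381, 0.0495]
orientation: [0.117, -3.139, -0.0]
force: [-0.3, 0.2, -1.1]
opening: 0.0543
gripper_force: 9.1
```

Run:
```python
from h import *
from plant import robot
s=robot.read_state();print(s["tool_pos"],s["force"])
S=snap(robot,"side");tagpose({"side":S},["blue"])
print(delta(s,*click_tcp([.614,-.2353],4.3,0,z=.05,L=.112)))
```

```text
[ 0.50194361 -0.23805898  0.04946363] [-0.31930654  0.20502849 -1.07796396]
blue side 63 median [ 0.615  -0.2303  0.0795] ends [[0.5959, -0.2416, 0.0665], [0.6343, -0.2251, 0.0847]] [array([ 615.1, -232.6]), array([18.3, 40.2]), np.float64(83.1)]
[array([ 0.1, -0.7, -0.5]), array([ 0.01, -0.03, -0.04])]
```

Call:
drive_tool(
  moves=[45,0,0,0,0,0,0,36,0,0,0,0,0,0,33,0,0,0,0,0,0,33,0,0,0,0,0,0,33,0,0,0,0,0,0,33,0,0,0,0,0,0,33,0,0,0,0,0,0,33,0,0,0,0,0,0],
  grip_force=45,
)

```text
t: 12.8
tool_pos: [0.502, -0.2381, 0.0497]
orientation: [0.117, -3.139, 0.0]
force: [-0.1, -0.6, -2.0]
opening: 0.0346
gripper_force: 33.3
```

Call:
drive_tool(
  moves=[54,0,0,0,0,0,0,54,0,0,0,0,0,0,54,0,0,0,0,0,0,54,0,0,0,0,0,0,54,15,0,0,0,0,0,54,20,0,0,0,0,0,54,25,0,0,0,0,0,54,25,0,0,0,0,0],
  grip_force=40,
)

```text
t: 13.6
tool_pos: [0.4165, -0.2444, 0.0498]
orientation: [-0.118, 3.139, -0.0]
force: [-0.4, 0.4, -1.4]
opening: 0.0546
gripper_force: 9.1
```

Call:
drive_tool(
  moves=[54,25,0,0,0,0,0,54,25,0,0,0,0,0,54,0,0,0,0,0,0,54,0,0,0,0,0,0],
)

```text
t: 14.0
tool_pos: [0.3676, -0.2484, 0.0501]
orientation: [-0.115, 3.139, -0.001]
force: [0.6, 0.8, -1.9]
opening: 0.0542
gripper_force: 9.0
```

Run:
```python
from h import *
from plant import robot
s=robot.read_state();print(s["tool_pos"],s["force"])
S=snap(robot,"side");tagpose({"side":S})
snapmeas(S,"blue",[.614,-.2353],4.3)
print(delta(s,*click_tcp([.565,-.1078],2.9,0.06,z=.05,L=.112)))
```

```text
[ 0.36762539 -0.24838621  0.05006913] [ 0.57501591  0.81686889 -1.86300043]
red side 47 median [ 0.6133 -0.3407  0.076 ] ends [[0.5944, -0.3463, 0.0664], [0.632, -0.335, 0.0833]] [array([ 613. , -341.1]), array([10.8, 38.4]), np.float64(86.0)]
blue side 63 median [ 0.6188 -0.2275  0.0787] ends [[0.5987, -0.2382, 0.0681], [0.6378, -0.2221, 0.0848]] [array([ 618.7, -231.2]), array([38.8, 18. ]), np.float64(7.6)]
green side 70 median [ 0.5653 -0.1015  0.0779] ends [[0.5461, -0.1106, 0.0672], [0.5852, -0.0974, 0.0843]] [array([ 566., -104.]), array([39.8, 13. ]), np.float64(4.7)]
blue cover y (np.int64(22), np.float64(8.5)) button y (np.int64(17), np.float64(10.6)) panel y (np.int64(60), np.float64(5.4))
[array([-35.3, 134.7,   0. ]), array([-0.03,  0.06,  1.3 ])]
```

Call:
drive_tool(
  moves=[54,-5,20,0,0,0,0,54,-10,42,0,0,0,0,54,-10,42,0,0,0,0,54,-10,26,0,0,0,0,54,0,5,0,0,0,1.3,54,0,0,0,0,0,0,54,0,0,0,0,0,0],
)

```text
t: 14.75
tool_pos: [0.393, -0.1109, 0.05]
orientation: [-0.084, 3.14, -0.0]
force: [-0.5, 0.3, -1.2]
opening: 0.0547
gripper_force: 9.1
```

Run:
```python
from h import *
from plant import robot
s=robot.read_state();print(s["tool_pos"])
S=snap(robot,"side");tagpose({"side":S},["green"])
for b in(.06,0): print(delta(s,*click_tcp([.565,-.1078],2.9,b,z=.05,L=.112)))
```

```text
[ 0.39297587 -0.11086101  0.04997139]
green side 67 median [ 0.5651 -0.1014  0.0775] ends [[0.5463, -0.108, 0.0679], [0.5854, -0.0977, 0.0848]] [array([ 565.8, -102.7]), array([40.1, 11.3]), np.float64(1.4)]
[array([ 0. , -0.6, -0. ]), array([-0.02,  0.03,  0.16])]
[array([-60. ,  -0.8,   0. ]), array([-0.02,  0.03,  0.16])]
```

Call:
drive_tool(
  moves=[54,-8,-0.7,0,0,0,0,54,-16,0,0,0,0,0,54,-16,0,0,0,0,0,54,-12,0,0,0,0,0,54,-6,0,0,0,0,0,54,-2,0,0,0,0,0,54,0,0,0,0,0,0],
)

```text
t: 15.5
tool_pos: [0.4521, -0.1087, 0.0496]
orientation: [0.081, -3.14, -0.0]
force: [-0.3, -0.4, -1.6]
opening: 0.0545
gripper_force: 9.1
```

Run:
```python
from h import *
from plant import robot
s=robot.read_state();print(s["tool_pos"],s["force"])
S=snap(robot,"side");tagpose({"side":S},["green"])
print(delta(s,*click_tcp([.565,-.1078],2.9,0,z=.05,L=.112)))
```

```text
[ 0.45212244 -0.10868611  0.04955742] [-0.25361161 -0.38378196 -1.63034516]
green side 70 median [ 0.5644 -0.1016  0.0784] ends [[0.5462, -0.1107, 0.0667], [0.585, -0.0974, 0.0839]] [array([ 565.8, -103.4]), array([39.7, 12.6]), np.float64(7.9)]
[array([-0.8,  0.2, -0.4]), array([ 0.01, -0.03,  0.05])]
```

Call:
drive_tool(
  moves=[45,0,0,0,0,0,0,36,0,0,0,0,0,0,33,0,0,0,0,0,0,33,0,0,0,0,0,0,33,0,0,0,0,0,0,33,0,0,0,0,0,0,33,0,0,0,0,0,0,33,0,0,0,0,0,0],
  grip_force=45,
)

```text
t: 16.35
tool_pos: [0.4521, -0.1084, 0.0497]
orientation: [0.081, -3.14, -0.0]
force: [-1.2, -0.9, -3.2]
opening: 0.0343
gripper_force: 33.2
```

Call:
drive_tool(
  moves=[54,0,0,0,0,0,0,54,0,0,0,0,0,0,54,0,0,0,0,0,0,54,0,0,0,0,0,0,54,15,0,0,0,0,0,54,20,0,0,0,0,0,54,20,0,0,0,0,0,54,15,0,0,0,0,0],
  grip_force=40,
)

```text
t: 17.15
tool_pos: [0.3812, -0.112, 0.0495]
orientation: [0.081, -3.14, -0.0]
force: [-0.4, -0.4, -1.1]
opening: 0.0542
gripper_force: 9.1
```

Call:
drive_tool(
  moves=[54,0,0,-20,0,0,0,54,0,0,-30,0,0,0,54,0,0,0,0,0,0,54,0,0,0,0,0,0],
)

```text
t: 17.55
tool_pos: [0.3831, -0.1124, 0.1004]
orientation: [-0.081, 3.138, -0.001]
force: [-0.0, -0.4, -2.0]
opening: 0.0546
gripper_force: 9.1
```

Run:
```python
from h import *
from plant import robot
s=robot.read_state();print(s["tool_pos"],s["force"])
S=snap(robot,"side","s7");tagpose({"side":S})
for a in(("red",[.612,-.346],-1.4),("blue",[.617,-.232],4.3),("green",[.567,-.105],2.9)): snapmeas(S,*a)
print(delta(s,[.465,.002,.06],np.radians(95.5)))
```

```text
[ 0.38306489 -0.11240031  0.10038514] [-0.02229195 -0.41998838 -1.95598744]
red side 52 median [ 0.613 -0.341  0.078] ends [[0.5941, -0.3486, 0.0665], [0.6322, -0.3341, 0.0842]] [array([ 612.5, -343.7]), array([16.6, 39.6]), np.float64(82.1)]
blue side 63 median [ 0.6176 -0.2276  0.0784] ends [[0.5992, -0.2373, 0.0674], [0.6374, -0.223, 0.0845]] [array([ 618.3, -230.5]), array([38.7, 15.6]), np.float64(1.3)]
green side 68 median [ 0.5686 -0.1004  0.078 ] ends [[0.549, -0.1101, 0.0676], [0.5885, -0.0964, 0.0837]] [array([ 568.2, -103.1]), array([41.8, 15.1]), np.float64(0.8)]
red cover y (np.int64(22), np.float64(6.7)) button y (np.int64(22), np.float64(7.6)) panel y (np.int64(43), np.float64(2.1))
blue cover y (np.int64(21), np.float64(4.7)) button y (np.int64(17), np.float64(6.9)) panel y (np.int64(60), np.float64(2.5))
green cover y (np.int64(20), np.float64(4.0)) button y (np.int64(23), np.float64(7.1)) panel y (np.int64(58), np.float64(2.4))
[array([-87.7, 110.1,  40.5]), array([-0.06,  0.12, -2.54])]
```

All three are shut (cover to panel is about 2–4 mm, down from about 11). Returning the pliers, moving in y first to clear green.

Call:
drive_tool(
  moves=[54,0,25,0,0,0,0,54,0,40,0,0,0,0,54,0,40,0,0,0,0,54,-22,5,0,0,0,0,54,-35,0,0,0,0,0,54,-30,0,0,0,0,-2.5,54,0,0,20,0,0,0,54,0,0,15,0,0,0],
)

```text
t: 18.4
tool_pos: [0.4631, 0.0026, 0.0624]
orientation: [0.151, -3.135, -0.001]
force: [-0.7, 0.0, -1.2]
opening: 0.0541
gripper_force: 9.1
```

Call:
drive_tool(
  moves=[54,0,0,0,0,0,0,54,0,0,0,0,0,0],
)

```text
t: 18.6
tool_pos: [0.4623, 0.0024, 0.0636]
orientation: [0.15, -3.135, -0.001]
force: [1.3, 1.0, -1.0]
opening: 0.0546
gripper_force: 9.1
```

Run:
```python
from h import *
from plant import robot
s=robot.read_state();print(s["t"],s["tool_pos"],s["force"])
print(delta(s,[.465,.002,.035],np.radians(95.5)))
```

```text
18.6 [0.4623195  0.00240065 0.06357622] [ 1.29094796  0.96547933 -0.96750269]
[array([-2.7, -0.7, 28.6]), array([ 0.04, -0.16, -0.04])]
```

Call:
drive_tool(
  moves=[54,-2.7,-0.7,12,0,0,0,54,0,0,10,0,0,0,54,0,0,5,0,0,0,54,0,0,2,0,0,0,54,0,0,0,0,0,0],
)

```text
t: 19.1
tool_pos: [0.4659, 0.0018, 0.0354]
orientation: [0.15, -3.137, -0.0]
force: [-0.2, 0.1, -1.1]
opening: 0.0542
gripper_force: 9.1
```

Call:
drive_tool(
  moves=[65,0,0,0,0,0,0,80,0,0,0,0,0,0,93,0,0,0,0,0,0,93,0,0,0,0,0,0,93,0,0,0,0,0,0,93,0,0,-15,0,0,0,93,0,0,-35,0,0,0,93,0,0,-45,0,0,0],
)

```text
t: 19.9
tool_pos: [0.4643, 0.002, 0.1298]
orientation: [0.149, -3.133, -0.001]
force: [0.7, -1.2, 0.6]
opening: 0.0927
gripper_force: 0.0
```

Call:
drive_tool(
  moves=[93,0,40,-40,0,0,0,93,0,45,-20,0,0,0,93,0,45,0,0,0,0,93,0,45,0,0,0,0,93,0,45,0,0,0,0,93,0,40,0,0,0,5.5,93,0,0,0,0,0,0,93,0,0,0,0,0,0],
)

```text
t: 20.7
tool_pos: [0.4416, 0.2566, 0.1859]
orientation: [0.004, -3.141, 0.001]
force: [0.2, -0.4, -0.3]
opening: 0.0927
gripper_force: 0.0
```

Run:
```python
from h import *
from plant import robot
s=robot.read_state();print(s["t"],s["tool_pos"],s["orientation"])
w=snap(robot,"wrist","w8");S=snap(robot,"side","s8")
cv2.imwrite("pics/s8c.png",S["color"][100:400,160:500,::-1])
tagpose({"side":S})
H=hsv(S);P=cloud(S)
m=(H[...,0]>=5)&(H[...,0]<=15)&(H[...,1]>170)&(P[...,2]>.01)&(P[...,2]<.06)&(abs(P[...,1])<.06)&(P[...,0]<.53)
print("handles",np.percentile(P[m],[2,50,98],axis=0).round(3).tolist())
```

```text
20.7 [0.44156748 0.25663213 0.1859355 ] [ 4.33309997e-03 -3.14130589e+00  8.46496326e-04]
red side 47 median [ 0.6128 -0.3403  0.0773] ends [[0.5944, -0.3473, 0.0677], [0.6322, -0.3359, 0.084]] [array([ 613.2, -342.1]), array([12.5, 38.6]), np.float64(89.7)]
blue side 64 median [ 0.6179 -0.2274  0.0773] ends [[0.5985, -0.2385, 0.0672], [0.6373, -0.2226, 0.084]] [array([ 617.7, -232.4]), array([20.2, 39.7]), np.float64(87.1)]
green side 69 median [ 0.5686 -0.1002  0.0785] ends [[0.5486, -0.1093, 0.0673], [0.5884, -0.0959, 0.0833]] [array([ 568.1, -102.1]), array([42.1, 13.9]), np.float64(2.5)]
handles [[0.474, -0.024, 0.015], [0.491, 0.026, 0.031], [0.508, 0.035, 0.039]]
```

View pics/s8c.png

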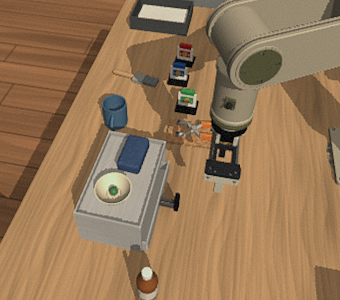

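View pics/w8.png

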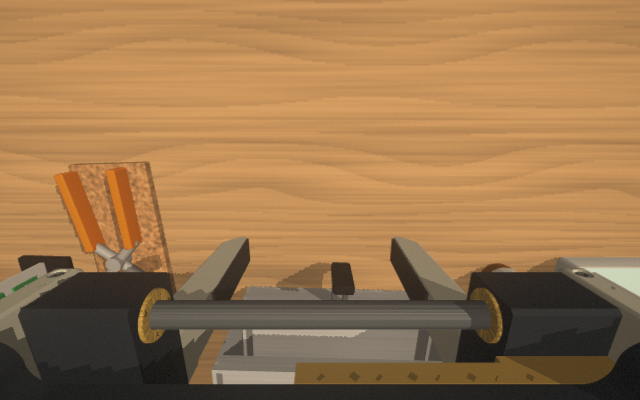

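The pliers lie on the cork, sprung open (wrist image (110,220)). The drawer's black tab is at (342,275).

Run:
```python
from h import *
w=load("w8");S=load("s8");T=load("t2")
H=hsv(w);P=cloud(w)
m=np.zeros((400,640),bool);m[255:300,320:365]=True
m&=(H[...,2]<70)&(P[...,2]>.068)&(P[...,2]<.082)
X=cast(w,np.argwhere(m)[:,::-1],.075)[:,:2]*1e3
print("handle",m.sum(),[np.round(a,1) for a in cv2.minAreaRect(X.astype(np.float32))],np.median(P[m],0))
# tray rim top z .124 from side+top clouds
for n,c in(("side",S),("top",T),("top0",load("top0"))):
    P=cloud(c);H=hsv(c)
    q=(P[...,2]>.117)&(P[...,2]<.130)&(P[...,0]>.5)&(P[...,0]<.85)&(P[...,1]>.08)&(P[...,1]<.5)&(H[...,1]<70)
    L=cv2.connectedComponentsWithStats(q.astype(np.uint8));i=1+np.argmax(L[2][1:,4]);k=L[1]==i
    print(n,k.sum(),[np.round(a,1) for a in cv2.minAreaRect((P[k][:,:2]*1e3).astype(np.float32))])
    f=(P[...,2]>.045)&(P[...,2]<.10)&(P[...,0]>.5)&(P[...,0]<.62)&(P[...,1]>.16)&(P[...,1]<.45)&(H[...,1]<70)
    if f.sum()>20:
        v=cv2.fitLine((P[f][:,:2]*1e3).astype(np.float32),cv2.DIST_HUBER,0,.01,.01).ravel();print("  face",f.sum(),v.round(3))
    h=(H[...,2]<60)&(P[...,2]>.06)&(P[...,2]<.085)&(P[...,0]>.45)&(P[...,0]<.6)&(P[...,1]>.15)&(P[...,1]<.4)
    if h.any(): print("  handle",h.sum(),np.median(P[h],0).round(4))
```

```text
handle 244 [array([532.6, 282.6]), array([13.5, 23.5]), np.float64(0.3)] [0.53320497 0.28268904 0.07378329]
side 743 [array([674.5, 278.8]), array([258.5, 160.5]), np.float64(88.0)]
  face 297 [1.25000e-01 9.92000e-01 5.90149e+02 3.26278e+02]
  handle 47 [0.5354 0.2893 0.0756]
top 61 [array([597.4, 205.3]), array([ 40.4, 124.4]), np.float64(18.5)]
  face 68 [3.40000e-02 9.99000e-01 5.83450e+02 2.74262e+02]
  handle 1 [0.5329 0.2763 0.0745]
top0 38 [array([693.1, 151.9]), array([ 6.7, 98.8]), np.float64(85.3)]
  face 70 [3.30000e-02 9.99000e-01 5.83210e+02 2.78521e+02]
  handle 3 [0.5332 0.2769 0.0714]
```

Run:
```python
from h import *
from plant import robot
print(delta(robot.read_state(),[.5325,.2826,.062],np.radians(88.2)))
```

```text
[array([-90.5,  27.5, 123.9]), array([-0.04, -0.01,  1.8 ])]
```

Call:
drive_tool(
  moves=[60,0,27.5,0,0,0,0,60,-40,0,0,0,0,0,60,-40,0,0,0,0,0,60,-11,0,20,0,0,1.8,60,0,0,35,0,0,0,60,0,0,35,0,0,0,60,0,0,25,0,0,0,60,0,0,9,0,0,0],
)

```text
t: 21.6
tool_pos: [0.5313, 0.2808, 0.0585]
orientation: [-0.053, -3.136, 0.004]
force: [-0.4, -0.8, -0.5]
opening: 0.0602
gripper_force: 0.0
```

Call:
drive_tool(
  moves=[60,0,0,0,0,0,0,60,0,0,0,0,0,0],
)

```text
t: 21.8
tool_pos: [0.5341, 0.2832, 0.0637]
orientation: [0.051, 3.139, 0.001]
force: [-0.8, -0.0, 0.3]
opening: 0.0601
gripper_force: 0.0
```

Run:
```python
from h import *
from plant import robot
s=robot.read_state();print(s["tool_pos"],s["force"])
print(delta(s,[.5325,.2826,.062],np.radians(88.2)))
```

```text
[0.53410512 0.2831707  0.06368647] [-0.77278648 -0.00757473  0.29008468]
[array([ 1.6, -0.6,  1.7]), array([ 0.04,  0.1 , -0.07])]
```

Call:
drive_tool(
  moves=[20,0,0,0,0,0,0,20,0,0,0,0,0,0,20,0,0,0,0,0,0,20,0,0,0,0,0,0,20,6,0,0,0,0,0,20,12,0,0,0,0,0,20,15,0,0,0,0,0,20,15,0,0,0,0,0],
  grip_force=25,
)

```text
t: 22.6
tool_pos: [0.4849, 0.2841, 0.0625]
orientation: [0.051, 3.14, -0.002]
force: [1.1, -5.6, 3.4]
opening: 0.0239
gripper_force: 25.0
```

Call:
drive_tool(
  moves=[20,15,0,0,0,0,0,20,15,0,0,0,0,0,20,15,0,0,0,0,0,20,10,0,0,0,0,0,20,7,0,0,0,0,0,20,0,0,0,0,0,0,20,0,0,0,0,0,0],
)

```text
t: 23.3
tool_pos: [0.4225, 0.286, 0.0624]
orientation: [-0.05, -3.141, 0.003]
force: [-1.9, -7.4, 6.5]
opening: 0.0238
gripper_force: 25.0
```

Call:
drive_tool(
  moves=[45,0,0,0,0,0,0,45,0,0,0,0,0,0,45,0,0,-20,0,0,0,45,0,0,-40,0,0,0,45,0,0,-48,0,0,0,45,0,0,-48,0,0,0,45,-40,0,-42,0,0,0,45,-45,0,-10,0,0,0],
)

```text
t: 24.1
tool_pos: [0.5043, 0.2862, 0.2711]
orientation: [0.047, 3.133, 0.007]
force: [0.9, 1.5, 0.7]
opening: 0.0453
gripper_force: 0.0
```

Call:
drive_tool(
  moves=[45,-40,0,0,0,0,0,45,0,0,0,0,0,0,45,0,0,0,0,0,0],
)

```text
t: 24.4
tool_pos: [0.5425, 0.2829, 0.2629]
orientation: [-0.052, -3.139, 0.001]
force: [-1.0, 0.5, -0.2]
opening: 0.0448
gripper_force: 0.0
```

Run:
```python
from h import *
from plant import robot
s=robot.read_state();print(s["t"],s["tool_pos"])
w=snap(robot,"wrist","w9");S=snap(robot,"side","s9");tagpose({"side":S})
P=cloud(w);H=hsv(w)
def rect(n,q):
    if q.any(): print(n,q.sum(),[np.round(a,1) for a in cv2.minAreaRect((P[q][:,:2]*1e3).astype(np.float32))])
reg=(P[...,1]>.1)&(P[...,1]<.46)&(P[...,0]>.3)&(P[...,0]<.62)
big=lambda q:(lambda L:L[1]==1+np.argmax(L[2][1:,4]))(cv2.connectedComponentsWithStats(q.astype(np.uint8)))
rect("handle",big(reg&(H[...,2]<70)&(abs(P[...,2]-.074)<.008)))
q=big(reg&(abs(P[...,2]-.05)<.005)&(P[...,0]<.5));rect("frontwall",q)
print("line",cv2.fitLine((P[q][:,:2]*1e3).astype(np.float32),cv2.DIST_HUBER,0,.01,.01).ravel().round(3))
q=big(reg&(abs(P[...,2]-.008)<.005)&(P[...,0]<.6)&(H[...,1]<80));rect("floor",q)
q=big(reg&(abs(P[...,2]-.124)<.006));rect("rim",q)
```

```text
24.4 [0.54248381 0.282948   0.26288661]
blue side 1 median [ 0.7538 -0.0131  0.0846] ends [[0.7538, -0.0131, 0.0846], [0.7538, -0.0131, 0.0846]] [array([753.8, -13.1]), array([0., 0.]), np.float64(0.0)]
handle 13 [array([435. , 282.5]), array([11.4,  1. ]), np.float64(88.4)]
frontwall 628 [array([476.7, 284.4]), array([242.4,   3.8]), np.float64(88.2)]
line [3.10000e-02 1.00000e+00 4.76133e+02 2.82635e+02]
floor 13067 [array([541.4, 282.2]), array([237.4, 122.6]), np.float64(88.5)]
rim 419 [array([605.7, 183.3]), array([62. , 30.2]), np.float64(88.0)]
```

View pics/w9.png

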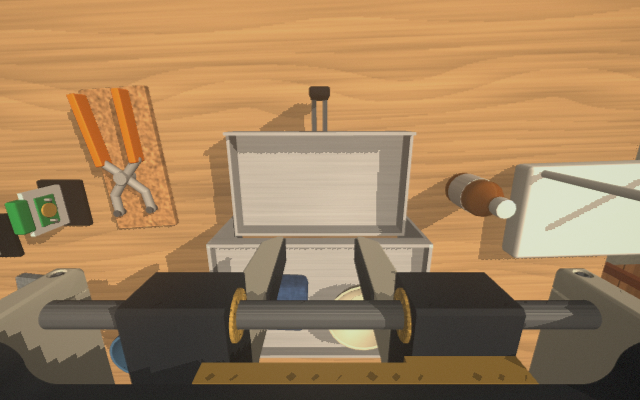

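Drawer is out: floor at (320,190), front wall at y-pixel 133. The green tag stands upright at left, with perspective lean. Now over the tags for a fresh look.

Call:
drive_tool(
  moves=[60,-6,-20,0,0,0,-1.8,60,-12,-45,0,0,0,0,60,-12,-45,0,0,0,0,60,-12,-45,0,0,0,0,60,-12,-45,0,0,0,0,60,-12,-45,0,0,0,0,60,-12,-45,0,0,0,0,60,-12,-45,0,0,0,0],
)

```text
t: 25.3
tool_pos: [0.6311, -0.0529, 0.2653]
orientation: [-0.001, 3.14, 0.0]
force: [1.1, 0.2, -0.6]
opening: 0.0601
gripper_force: 0.0
```

Call:
drive_tool(
  moves=[60,-12,-45,0,0,0,0,60,-12,-45,0,0,0,0,60,0,-20,0,0,0,0,60,0,0,0,0,0,0,60,0,0,0,0,0,0,60,0,0,0,0,0,0],
)

```text
t: 25.9
tool_pos: [0.6554, -0.16, 0.2648]
orientation: [-0.002, 3.141, 0.001]
force: [-0.6, -0.5, -0.6]
opening: 0.0602
gripper_force: 0.0
```

```bash
cat >> h.py <<'E'
def heads(w):
    out={}
    for nm,(lo,hi) in {"red":(174,4),"blue":(105,125),"green":(50,80)}.items():
        H=hsv(w);h=H[...,0];P=cloud(w)
        m=((h>=lo)&(h<=hi) if lo<hi else (h>=lo)|(h<=hi))&(H[...,1]>110)&(P[...,2]>.077)&(P[...,2]<.083)&(P[...,1]<.1)
        if m.sum()<60: print(nm,"few",m.sum()); continue
        X=cast(w,np.argwhere(m)[:,::-1],.08)[:,:2]*1e3
        r=cv2.minAreaRect(X.astype(np.float32))
        vx,vy,_,_=cv2.fitLine(X.astype(np.float32),cv2.DIST_HUBER,0,.01,.01).ravel();a=np.degrees(np.arctan2(vy,vx))
        print(nm,m.sum(),[np.round(k,1) for k in r],a.round(2)); out[nm]=(np.array(r[0])/1e3,a)
    return out
E
python3 - <<'E'
from h import *
from plant import robot
s=robot.read_state();print(s["t"],s["tool_pos"])
w=snap(robot,"wrist","w10");o=heads(w)
c,a=o["green"]; print(delta(s,[*c,.080],np.radians(a+90)))
E
```

```text
25.9 [ 0.65538928 -0.16003892  0.26477956]
red 378 [array([ 612.2, -344. ]), array([13.6, 42.8]), np.float64(85.0)] -5.02
blue 378 [array([ 617.3, -231.6]), array([41.4, 13. ]), np.float64(0.2)] 0.3
green 428 [array([ 567.8, -106.1]), array([12.6, 41.4]), np.float64(88.7)] -1.01
[array([ 87.6,  54. , 184.8]), array([0.03, 0.02, 1.08])]
```

Call:
drive_tool(
  moves=[50,40,25,0,0,0,1,50,40,25,0,0,0,0,50,7,4,30,0,0,0,50,0,0,42,0,0,0,50,0,0,42,0,0,0,50,0,0,35,0,0,0,50,0,0,0,0,0,0,50,0,0,0,0,0,0],
)

```text
t: 26.75
tool_pos: [0.5689, -0.1062, 0.1158]
orientation: [-0.026, -3.141, -0.001]
force: [0.3, 0.4, 0.5]
opening: 0.0498
gripper_force: 0.0
```

Run:
```python
from h import *
from plant import robot
s=robot.read_state();print(s["t"],s["tool_pos"])
print(delta(s,[.5678,-.1061,.081],np.radians(89)))
```

```text
26.75 [ 0.5688717  -0.10618148  0.11583678]
[array([ 1. ,  0.1, 34.8]), array([ 0.02, -0.05,  0.04])]
```

Call:
drive_tool(
  moves=[50,1,0,20,0,0,0,50,0,0,10,0,0,0,50,0,0,5,0,0,0,50,0,0,0,0,0,0,8,0,0,0,0,0,0,8,0,0,0,0,0,0,8,0,0,0,0,0,0,8,0,0,0,0,0,0],
  grip_force=20,
)

```text
t: 27.55
tool_pos: [0.5683, -0.1073, 0.0807]
orientation: [0.028, 3.141, -0.0]
force: [-0.4, 0.4, 0.4]
opening: 0.0226
gripper_force: 0.0
```

Call:
drive_tool(
  moves=[8,0,0,0,0,0,0,8,0,0,0,0,0,0,8,0,0,-15,0,0,0,8,0,0,-30,0,0,0,8,0,0,-30,0,0,0,8,0,0,-30,0,0,0,8,0,0,0,0,0,0],
)

```text
t: 28.25
tool_pos: [0.571, -0.1081, 0.1919]
orientation: [0.028, 3.132, -0.004]
force: [1.2, 1.3, -2.0]
opening: 0.0136
gripper_force: 20.0
```

Run:
```python
from h import *
from plant import robot
s=robot.read_state();print(s["t"],s["tool_pos"],s["force"],s["opening"])
print(delta(s,[.5373,.3584,.17],np.radians(88.25)))
```

```text
28.25 [ 0.57102216 -0.1080697   0.19185087] [ 1.20325025  1.34074222 -2.02440964] 0.013604803628857754
[array([ 42.4, 465.8,  20.3]), array([-0.14,  0.52,  0.71])]
```

Call:
drive_tool(
  moves=[8,20,15,0,0,0,0.7,8,22,35,0,0,0,0,8,0,47,0,0,0,0,8,0,47,0,0,0,0,8,0,47,0,0,0,0,8,0,47,0,0,0,0,8,0,47,0,0,0,0,8,0,47,0,0,0,0],
)

```text
t: 29.05
tool_pos: [0.5352, 0.2274, 0.1845]
orientation: [-0.048, -3.14, 0.001]
force: [0.9, -0.1, -1.5]
opening: 0.0135
gripper_force: 20.0
```

Call:
drive_tool(
  moves=[8,0,47,0,0,0,0,8,0,47,0,0,0,0,8,0,25,0,0,0,0,8,0,10,0,0,0,0,8,0,0,0,0,0,0,8,0,0,0,0,0,0],
)

```text
t: 29.65
tool_pos: [0.5398, 0.3534, 0.1846]
orientation: [-0.048, -3.14, 0.002]
force: [-0.6, -0.0, -1.9]
opening: 0.0138
gripper_force: 20.0
```

Run:
```python
from h import *
from plant import robot
s=robot.read_state();print(s["t"],s["tool_pos"],s["force"],s["opening"])
print(delta(s,[.5373,.3584,.09],np.radians(88.25)))
```

```text
29.65 [0.53976157 0.3533825  0.18464974] [-0.63152239 -0.02994356 -1.8593338 ] 0.013759968295467762
[array([ 2.5,  5.1, 94.6]), array([-0.07, -0.05, -0.01])]
```

Call:
drive_tool(
  moves=[8,2.5,5,0,0,0,0,8,0,0,20,0,0,0,8,0,0,25,0,0,0,8,0,0,20,0,0,0,8,0,0,15,0,0,0,8,0,0,8,0,0,0,8,0,0,4,0,0,0,8,0,0,0,0,0,0],
)

```text
t: 30.45
tool_pos: [0.5377, 0.3596, 0.0934]
orientation: [0.048, 3.141, 0.0]
force: [-0.5, 0.1, -2.1]
opening: 0.0138
gripper_force: 20.0
```

Run:
```python
from h import *
from plant import robot
s=robot.read_state();print(s["t"],s["tool_pos"],s["force"],s["opening"])
print(delta(s,[.5373,.3584,.09],np.radians(88.25)))
```

```text
30.45 [0.53768652 0.35955189 0.09344665] [-0.51906476  0.12479159 -2.06191198] 0.013811860675125789
[array([ 0.4, -1.2,  3.4]), array([ 0.,  0., -0.])]
```

Call:
drive_tool(
  moves=[8,0,-1,3,0,0,0,8,0,0,1.5,0,0,0,8,0,0,0,0,0,0,28,0,0,0,0,0,0,28,0,0,0,0,0,0,28,0,0,-10,0,0,0,28,0,0,-30,0,0,0,28,0,0,-45,0,0,0],
)

```text
t: 31.25
tool_pos: [0.5357, 0.3577, 0.1721]
orientation: [-0.047, -3.136, 0.004]
force: [0.1, 1.0, -0.0]
opening: 0.0277
gripper_force: 0.0
```

Call:
drive_tool(
  moves=[60,0,-10,-45,0,0,-1.8,60,0,-30,-40,0,0,0,60,0,-45,-10,0,0,0,60,-10,-45,0,0,0,0,60,-10,-48,0,0,0,0,60,-10,-48,0,0,0,0,60,-10,-48,0,0,0,0,60,-10,-48,0,0,0,0],
)

```text
t: 32.05
tool_pos: [0.5878, 0.0348, 0.2703]
orientation: [-0.002, 3.14, -0.0]
force: [0.7, 0.1, 0.7]
opening: 0.0604
gripper_force: 0.0
```

Call:
drive_tool(
  moves=[60,-10,-48,0,0,0,0,60,-10,-48,0,0,0,0,60,-10,-48,0,0,0,0,60,-15,-47,0,0,0,0,60,-20,-40,0,0,0,0,60,-10,-10,0,0,0,0,60,0,0,0,0,0,0,60,0,0,0,0,0,0],
)

```text
t: 32.85
tool_pos: [0.6627, -0.2039, 0.2692]
orientation: [-0.001, 3.141, 0.0]
force: [0.4, 0.5, 0.6]
opening: 0.0601
gripper_force: 0.0
```

Run:
```python
from h import *
from plant import robot
s=robot.read_state();print(s["t"],s["tool_pos"])
w=snap(robot,"wrist","w11");S=snap(robot,"side","s11");o=heads(w)
tagpose({"side":S},["green"],zh=(.07,.096))
c,a=o["blue"]; print(delta(s,[*c,.081],np.radians(a+90)))
```

```text
32.85 [ 0.66271957 -0.20387504  0.26924417]
red 375 [array([ 612.2, -344.3]), array([13., 42.]), np.float64(83.4)] -6.77
blue 355 [array([ 617.2, -231.8]), array([12.2, 40.4]), np.float64(89.0)] -0.71
green few 0
green side 124 median [0.5367 0.3638 0.0883] ends [[0.5169, 0.3558, 0.0762], [0.5567, 0.3668, 0.092]] [array([536.6, 360.5]), array([12.9, 40.8]), np.float64(87.4)]
[array([ 45.5, -28. , 188.2]), array([0.02, 0.01, 0.76])]
```

Call:
drive_tool(
  moves=[50,22,-14,0,0,0,0.4,50,23,-14,10,0,0,0,50,0,0,40,0,0,0,50,0,0,45,0,0,0,50,0,0,40,0,0,0,50,0,0,15,0,0,0,50,0,0,0,0,0,0,50,0,0,0,0,0,0],
)

```text
t: 33.75
tool_pos: [0.6188, -0.2319, 0.1212]
orientation: [0.008, 3.139, -0.002]
force: [-0.5, 0.1, 0.8]
opening: 0.0498
gripper_force: 0.0
```

Run:
```python
from h import *
from plant import robot
s=robot.read_state();print(s["t"],s["tool_pos"])
print(delta(s,[.6172,-.2318,.081],np.radians(89.7)))
```

```text
33.75 [ 0.61882876 -0.23190873  0.12115879]
[array([ 1.7,  0.1, 40.2]), array([-0.06,  0.13,  0.01])]
```

Call:
drive_tool(
  moves=[50,1.7,0,25,0,0,0,50,0,0,10,0,0,0,50,0,0,5,0,0,0,50,0,0,0,0,0,0,8,0,0,0,0,0,0,8,0,0,0,0,0,0,8,0,0,0,0,0,0,8,0,0,0,0,0,0],
)

```text
t: 34.55
tool_pos: [0.6163, -0.2322, 0.0793]
orientation: [0.009, 3.141, -0.0]
force: [-0.2, -0.4, -0.3]
opening: 0.0226
gripper_force: 0.0
```

Call:
drive_tool(
  moves=[8,0,0,0,0,0,0,8,0,0,0,0,0,0,8,0,0,-15,0,0,0,8,0,0,-30,0,0,0,8,0,0,-35,0,0,0,8,0,0,-30,0,0,0,8,15,20,0,0,0,1.4,8,20,40,0,0,0,0],
)

```text
t: 35.35
tool_pos: [0.5832, -0.1733, 0.1917]
orientation: [0.053, 3.137, -0.004]
force: [0.8, 1.5, -1.2]
opening: 0.0141
gripper_force: 20.0
```

Call:
drive_tool(
  moves=[8,20,45,0,0,0,0,8,20,45,0,0,0,0,8,10,47,0,0,0,0,8,8,47,0,0,0,0,8,0,47,0,0,0,0,8,0,47,0,0,0,0,8,0,47,0,0,0,0,8,0,40,0,0,0,0],
)

```text
t: 36.15
tool_pos: [0.5351, 0.1978, 0.1901]
orientation: [0.046, 3.14, 0.001]
force: [1.4, -0.1, -2.4]
opening: 0.0135
gripper_force: 20.0
```

Call:
drive_tool(
  moves=[8,0,20,0,0,0,0,8,0,0,0,0,0,0,8,0,0,0,0,0,0],
)

```text
t: 36.45
tool_pos: [0.536, 0.2152, 0.1893]
orientation: [0.046, 3.141, -0.001]
force: [0.7, -0.0, -2.2]
opening: 0.0142
gripper_force: 20.0
```

Run:
```python
from h import *
from plant import robot
s=robot.read_state();print(s["t"],s["tool_pos"],s["force"],s["opening"])
print(delta(s,[.535,.2824,.09],np.radians(88.25)))
```

```text
36.45 [0.53597031 0.21522291 0.1893442 ] [ 0.65479966 -0.01831232 -2.16481635] 0.01415070023909748
[array([ 2.9, 67.2, 99.3]), array([-0.02,  0.01,  0.08])]
```

Call:
drive_tool(
  moves=[8,2.9,30,0,0,0,0,8,0,30,0,0,0,0,8,0,7,0,0,0,0,8,0,0,20,0,0,0,8,0,0,30,0,0,0,8,0,0,25,0,0,0,8,0,0,13,0,0,0,8,0,0,6,0,0,0],
)

```text
t: 37.25
tool_pos: [0.5347, 0.2807, 0.0934]
orientation: [-0.05, -3.139, 0.002]
force: [0.7, 0.0, -2.2]
opening: 0.0139
gripper_force: 20.0
```

Call:
drive_tool(
  moves=[8,0,0,0,0,0,0,8,0,0,0,0,0,0],
)

```text
t: 37.45
tool_pos: [0.5362, 0.2823, 0.0963]
orientation: [0.048, 3.139, 0.001]
force: [0.1, 0.4, -1.6]
opening: 0.0138
gripper_force: 20.0
```

Run:
```python
from h import *
from plant import robot
s=robot.read_state();print(s["t"],s["tool_pos"],s["force"],s["opening"])
print(delta(s,[.535,.2824,.0875],np.radians(88.25)))
```

```text
37.45 [0.53619789 0.28227654 0.09631218] [ 0.14868526  0.38977858 -1.55429219] 0.013752279921337093
[array([1.2, 0.1, 8.8]), array([ 0.04,  0.11, -0.01])]
```

Call:
drive_tool(
  moves=[8,1,0,5,0,0,0,8,0,0,3.5,0,0,0,8,0,0,0,0,0,0,28,0,0,0,0,0,0,28,0,0,0,0,0,0,28,0,0,-10,0,0,0,28,0,0,-30,0,0,0,28,0,0,-45,0,0,0],
)

```text
t: 38.25
tool_pos: [0.5322, 0.2814, 0.1697]
orientation: [-0.048, -3.136, 0.004]
force: [0.7, 0.7, 0.2]
opening: 0.028
gripper_force: 0.0
```

Call:
drive_tool(
  moves=[50,0,-10,-45,0,0,-1.8,50,0,-30,-40,0,0,0,50,0,-45,-10,0,0,0,50,-10,-45,0,0,0,0,50,-10,-48,0,0,0,0,50,-10,-48,0,0,0,0,50,-10,-48,0,0,0,0,50,-10,-48,0,0,0,0],
)

```text
t: 39.05
tool_pos: [0.5844, -0.0416, 0.2676]
orientation: [-0.002, 3.14, -0.0]
force: [0.7, 0.0, -0.3]
opening: 0.0499
gripper_force: 0.0
```

Call:
drive_tool(
  moves=[50,-10,-48,0,0,0,0,50,-10,-48,0,0,0,0,50,-10,-48,0,0,0,0,50,-15,-47,0,0,0,0,50,-20,-44,0,0,0,0,50,-10,-20,0,0,0,0,50,0,0,0,0,0,0,50,0,0,0,0,0,0],
)

```text
t: 39.85
tool_pos: [0.6594, -0.2946, 0.2664]
orientation: [0.001, -3.141, -0.001]
force: [-1.1, 0.7, 0.8]
opening: 0.0503
gripper_force: 0.0
```

Run:
```python
from h import *
from plant import robot
s=robot.read_state();print(s["t"],s["tool_pos"])
w=snap(robot,"wrist","w12");S=snap(robot,"side","s12");o=heads(w)
tagpose({"side":S},["green","blue"],zh=(.07,.096))
c,a=o["red"]; print(delta(s,[*c,.081],np.radians(a+90)))
```

```text
39.85 [ 0.6594296  -0.29462749  0.2664338 ]
red 380 [array([ 612.3, -345.4]), array([13. , 42.3]), np.float64(87.2)] -4.82
blue few 0
green few 0
green side 135 median [0.5305 0.3508 0.0889] ends [[0.5106, 0.3413, 0.0761], [0.5506, 0.3546, 0.093]] [array([531.1, 348. ]), array([14.4, 42.3]), np.float64(88.5)]
blue side 113 median [0.5365 0.2876 0.0877] ends [[0.5157, 0.2785, 0.076], [0.5553, 0.2904, 0.0925]] [array([535.7, 284.7]), array([13.1, 41.3]), np.float64(86.7)]
[array([ 47.1, -50.8, 185.4]), array([ 0.03, -0.01,  4.84])]
```

Green shifted about 12 mm inside the drawer (the announced knock), but it is still upright. Now red.

Call:
drive_tool(
  moves=[50,23,-25,0,0,0,0,50,24,-26,10,0,0,0,50,0,0,35,0,0,4.8,50,0,0,45,0,0,0,50,0,0,40,0,0,0,50,0,0,15,0,0,0,50,0,0,0,0,0,0,50,0,0,0,0,0,0],
)

```text
t: 40.75
tool_pos: [0.6137, -0.3455, 0.1238]
orientation: [0.128, 3.137, -0.002]
force: [0.1, 0.3, 0.3]
opening: 0.0502
gripper_force: 0.0
```

Run:
```python
from h import *
from plant import robot
s=robot.read_state();print(s["t"],s["tool_pos"])
print(delta(s,[.6123,-.3452,.080],np.radians(85)))
```

```text
40.75 [ 0.61367724 -0.34551814  0.12380187]
[array([ 1.5,  0.3, 43.8]), array([-0.07,  0.13,  0.31])]
```

Call:
drive_tool(
  moves=[50,1.5,0,25,0,0,0,50,0,0,14,0,0,0,50,0,0,4.5,0,0,0,50,0,0,0,0,0,0,8,0,0,0,0,0,0,8,0,0,0,0,0,0,8,0,0,0,0,0,0,8,0,0,0,0,0,0],
)

```text
t: 41.55
tool_pos: [0.6114, -0.3457, 0.0784]
orientation: [0.13, 3.138, -0.001]
force: [0.6, 0.1, -0.0]
opening: 0.0226
gripper_force: 0.0
```

Call:
drive_tool(
  moves=[8,0,0,0,0,0,0,8,0,0,0,0,0,0,8,0,0,-15,0,0,0,8,0,0,-30,0,0,0,8,0,0,-35,0,0,0,8,0,0,-30,0,0,0,8,15,20,0,0,0,-3.2,8,20,40,0,0,0,0],
)

```text
t: 42.35
tool_pos: [0.5795, -0.2858, 0.1907]
orientation: [0.043, 3.137, -0.005]
force: [-0.3, 1.7, -2.5]
opening: 0.0141
gripper_force: 20.0
```

Call:
drive_tool(
  moves=[8,20,45,0,0,0,0,8,20,45,0,0,0,0,8,15,47,0,0,0,0,8,8,47,0,0,0,0,8,0,47,0,0,0,0,8,0,47,0,0,0,0,8,0,47,0,0,0,0,8,0,40,0,0,0,0],
)

```text
t: 43.15
tool_pos: [0.5253, 0.0852, 0.189]
orientation: [0.041, 3.14, 0.001]
force: [-0.1, -0.8, -2.2]
opening: 0.0138
gripper_force: 20.0
```

Call:
drive_tool(
  moves=[8,0,20,0,0,0,0,8,0,0,0,0,0,0,8,0,0,0,0,0,0],
)

```text
t: 43.45
tool_pos: [0.5262, 0.1028, 0.1884]
orientation: [0.04, 3.141, -0.001]
force: [-0.2, -0.1, -2.6]
opening: 0.0142
gripper_force: 20.0
```

Run:
```python
from h import *
from plant import robot
s=robot.read_state();print(s["t"],s["tool_pos"],s["force"],s["opening"])
print(delta(s,[.532,.205,.0875],np.radians(88.25)))
S=snap(robot,"side");tagpose({"side":S},zh=(.07,.096))
```

```text
43.45 [0.52615642 0.10281196 0.1883758 ] [-0.22487391 -0.14715587 -2.62134163] 0.01416093900058507
[array([ -3.2, 102.3, 100.8]), array([-0.02,  0.02,  0.29])]
blue side 114 median [0.5361 0.2875 0.0884] ends [[0.5157, 0.2791, 0.0759], [0.555, 0.2909, 0.092]] [array([535.6, 284.8]), array([13.7, 40.9]), np.float64(87.8)]
green side 137 median [0.5305 0.3506 0.0889] ends [[0.5106, 0.3409, 0.077], [0.5506, 0.3547, 0.0918]] [array([530.9, 347.8]), array([14.7, 42.2]), np.float64(89.8)]
```

Call:
drive_tool(
  moves=[8,-3.2,35,0,0,0,0.3,8,0,40,0,0,0,0,8,0,27,0,0,0,0,8,0,0,15,0,0,0,8,0,0,30,0,0,0,8,0,0,30,0,0,0,8,0,0,14,0,0,0,8,0,0,4,0,0,0],
)

```text
t: 44.3
tool_pos: [0.5311, 0.2028, 0.0924]
orientation: [-0.053, -3.137, 0.002]
force: [-0.7, 0.4, -2.1]
opening: 0.014
gripper_force: 20.0
```

Call:
drive_tool(
  moves=[8,0,0,0,0,0,0,8,0,0,0,0,0,0],
)

```text
t: 44.5
tool_pos: [0.5337, 0.2045, 0.0965]
orientation: [0.051, 3.139, 0.001]
force: [0.0, -0.7, -1.3]
opening: 0.0138
gripper_force: 20.0
```

Run:
```python
from h import *
from plant import robot
s=robot.read_state();print(s["t"],s["tool_pos"],s["force"],s["opening"])
print(delta(s,[.532,.205,.0868],np.radians(88.25)))
```

```text
44.5 [0.53372837 0.20446227 0.09650555] [ 0.00430517 -0.72085886 -1.27330039] 0.013763115781569772
[array([1.8, 0.5, 9.7]), array([ 0.04,  0.13, -0.12])]
```

Call:
drive_tool(
  moves=[8,1.5,0.5,6,0,0,0,8,0,0,3.5,0,0,0,8,0,0,0,0,0,0,28,0,0,0,0,0,0,28,0,0,0,0,0,0,28,0,0,-10,0,0,0,28,0,0,-30,0,0,0,28,0,0,-45,0,0,0],
)

```text
t: 45.3
tool_pos: [0.529, 0.2046, 0.1689]
orientation: [-0.05, -3.136, 0.003]
force: [0.9, 0.8, -0.2]
opening: 0.028
gripper_force: 0.0
```

Call:
drive_tool(
  moves=[28,0,20,-45,0,0,0,28,0,35,-35,0,0,0,28,0,25,-10,0,0,0,28,0,0,0,0,0,0,28,0,0,0,0,0,0],
)

```text
t: 45.8
tool_pos: [0.5335, 0.2853, 0.2606]
orientation: [0.048, 3.141, -0.0]
force: [0.1, 0.2, -0.3]
opening: 0.0278
gripper_force: 0.0
```

Run:
```python
from h import *
from plant import robot
s=robot.read_state();print(s["t"],s["tool_pos"])
w=snap(robot,"wrist","w13");S=snap(robot,"side","s13")
tagpose({"side":S,"wrist":w},zh=(.07,.096))
P=cloud(w);H=hsv(w)
h=(H[...,2]<70)&(abs(P[...,2]-.075)<.005)&(P[...,0]<.47)&(P[...,1]>.2)&(P[...,1]<.36);print("handle",h.sum(),np.percentile(P[h],[5,50,95],axis=0).round(4).tolist())
```

```text
45.8 [0.53345878 0.28527148 0.2606188 ]
red side 103 median [0.5338 0.2111 0.0878] ends [[0.5131, 0.2025, 0.0751], [0.5532, 0.2144, 0.0926]] [array([533.3, 208.2]), array([12.9, 41.8]), np.float64(87.5)]
red wrist 475 median [0.5315 0.2078 0.0871] ends [[0.5114, 0.1999, 0.0747], [0.5525, 0.2132, 0.0889]] [array([532.2, 206. ]), array([14.2, 42.9]), np.float64(87.4)]
blue side 126 median [0.5362 0.2871 0.0883] ends [[0.5157, 0.2763, 0.0753], [0.5553, 0.2909, 0.0921]] [array([536. , 283.5]), array([15.4, 41.7]), np.float64(88.8)]
blue wrist 389 median [0.5341 0.2827 0.0873] ends [[0.5143, 0.2764, 0.0838], [0.5556, 0.2889, 0.0887]] [array([535.6, 282.5]), array([12.1, 43.1]), np.float64(88.4)]
green side 139 median [0.5304 0.3513 0.0886] ends [[0.5107, 0.3411, 0.076], [0.5511, 0.3545, 0.093]] [array([531.2, 347.8]), array([14.5, 42.4]), np.float64(88.4)]
green wrist 393 median [0.5286 0.3464 0.0872] ends [[0.5093, 0.3404, 0.0839], [0.5506, 0.3528, 0.0885]] [array([530.1, 346.8]), array([13.4, 42.6]), np.float64(88.9)]Traceback (most recent call last):
  File "<stdin>", line 7, in <module>
    return _quantile_unchecked(
        a, q, axis, out, overwrite_input, method, keepdims, weights)
    return _ureduce(a,
                    func=_quantile_ureduce_func,
    ...<5 lines>...
                    overwrite_input=overwrite_input,
                    method=method)
    r = func(a, **kwargs)
    result = _quantile(arr,
                       quantiles=q,
    ...<2 lines>...
                       out=out,
                       weights=wgt)
    slices_having_nans = np.isnan(arr[-1, ...])
                                  ~~~^^^^^^^^^
IndexError: index -1 is out of bounds for axis 0 with size 0
```

View pics/w13.png

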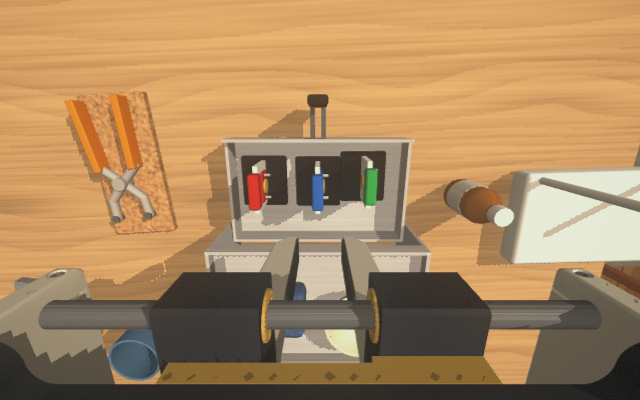

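All three stand upright on the drawer floor (heads at (257,188), (318,188) and (371,187)). The handle is at (318,100). Going back to it to push.

Run:
```python
from h import *
from plant import robot
print(cast(load("w13"),[[318,101]],.075));print(delta(robot.read_state(),[.4225,.2855,.0625],np.radians(88.25)))
```

```text
[[0.43162845 0.28689539 0.075     ]]
[array([110.2,  -1.9, 196.9]), array([-0.07, -0.1 , -0.11])]
```

Call:
drive_tool(
  moves=[45,40,0,0,0,0,0,45,45,0,0,0,0,0,45,26,0,0,0,0,0,45,0,0,40,0,0,0,45,0,0,48,0,0,0,45,0,0,40,0,0,0,45,0,0,0,0,0,0,45,0,0,0,0,0,0],
)

```text
t: 46.7
tool_pos: [0.4221, 0.2876, 0.132]
orientation: [-0.052, -3.139, 0.002]
force: [0.3, -0.4, 0.2]
opening: 0.0449
gripper_force: 0.0
```

Run:
```python
from h import *
from plant import robot
s=robot.read_state();print(s["tool_pos"],delta(s,[.4225,.2855,.0625],np.radians(88.25)))
w=snap(robot,"wrist");P=cloud(w)
```

```text
[0.42205767 0.28757763 0.13197376] [array([-0.7, -2. , 69.5]), array([-0.09, -0.13, -0.14])]
```

Call:
drive_tool(
  moves=[45,-7.5,-1.5,10,0,0,0,45,0,0,25,0,0,0,45,0,0,22,0,0,0,45,0,0,10,0,0,0,45,0,0,2,0,0,0,20,0,0,0,0,0,0,20,0,0,0,0,0,0,20,0,0,0,0,0,0],
  grip_force=25,
)

```text
t: 47.55
tool_pos: [0.431, 0.2867, 0.0646]
orientation: [0.05, 3.139, -0.001]
force: [-0.7, -21.7, 13.4]
opening: 0.0259
gripper_force: 10.4
```

Call:
drive_tool(
  moves=[20,0,0,0,0,0,0,20,-3,0,0,0,0,0,20,-6,0,0,0,0,0,20,-9,0,0,0,0,0,20,-11,0,0,0,0,0,20,-12,0,0,0,0,0,20,-12,0,0,0,0,0,20,-12,0,0,0,0,0],
)

```text
t: 48.35
tool_pos: [0.4962, 0.2837, 0.0646]
orientation: [0.05, 3.14, -0.003]
force: [-1.9, -7.4, 7.5]
opening: 0.0239
gripper_force: 25.0
```

Run:
```python
from h import *
from plant import robot
s=robot.read_state();print(s["tool_pos"],s["force"],s["opening"])
S=snap(robot,"side","s14");tagpose({"side":S},zh=(.07,.096))
```

```text
[0.49617739 0.28368729 0.06462616] [-1.94200265 -7.36578464  7.50147558] 0.02390412661971458
red side 48 median [0.5859 0.2093 0.0875] ends [[0.5777, 0.1999, 0.0759], [0.5947, 0.2122, 0.0921]] [array([586.8, 205.7]), array([13., 19.]), np.float64(88.5)]
blue side 51 median [0.5881 0.2857 0.0881] ends [[0.5808, 0.2759, 0.0745], [0.5966, 0.2889, 0.0919]] [array([589.3, 282.1]), array([13.4, 18.2]), np.float64(86.9)]
green side 76 median [0.5868 0.3482 0.0884] ends [[0.5752, 0.3396, 0.0754], [0.598, 0.3523, 0.0924]] [array([587.4, 345.7]), array([13.5, 24.5]), np.float64(89.3)]
```

Call:
drive_tool(
  moves=[20,-12,-1,0,0,0,0,20,-12,0,0,0,0,0,20,-10,0,0,0,0,0,20,-8,0,0,0,0,0,20,-5,0,0,0,0,0,20,-3,0,0,0,0,0],
)

```text
t: 49.0
tool_pos: [0.5463, 0.2821, 0.0646]
orientation: [0.051, 3.139, -0.0]
force: [-1.7, -3.4, 7.7]
opening: 0.0234
gripper_force: 25.0
```

Call:
drive_tool(
  moves=[20,-3,0,0,0,0,0,20,-3,0,0,0,0,0,20,0,0,0,0,0,0],
)

```text
t: 49.3
tool_pos: [0.5507, 0.282, 0.0646]
orientation: [-0.05, -3.14, 0.001]
force: [-8.6, -5.1, 11.6]
opening: 0.0242
gripper_force: 25.0
```

Call:
drive_tool(
  moves=[20,-2,0,0,0,0,0,20,0,0,0,0,0,0],
)

```text
t: 49.5
tool_pos: [0.5511, 0.282, 0.0645]
orientation: [-0.05, -3.137, 0.001]
force: [-16.2, -4.7, 17.1]
opening: 0.0237
gripper_force: 25.0
```

Call:
drive_tool(
  moves=[20,-1,0,0,0,0,0,20,0,0,0,0,0,0],
)

```text
t: 49.7
tool_pos: [0.5514, 0.282, 0.0644]
orientation: [-0.049, -3.136, 0.002]
force: [-19.4, -6.0, 19.2]
opening: 0.0239
gripper_force: 25.0
```

Hard stop reached. Releasing, lifting away and checking.

Call:
drive_tool(
  moves=[45,0,0,0,0,0,0,45,0,0,0,0,0,0,45,0,0,0,0,0,0,45,0,0,-20,0,0,0,45,0,0,-40,0,0,0,45,0,0,-45,0,0,0,45,30,0,-40,0,0,0,45,40,0,-10,0,0,0],
)

```text
t: 50.5
tool_pos: [0.4869, 0.2851, 0.2244]
orientation: [0.053, 3.133, 0.006]
force: [0.5, 1.6, 1.3]
opening: 0.0451
gripper_force: 0.0
```

Call:
drive_tool(
  moves=[45,40,0,0,0,0,0,45,0,0,0,0,0,0,45,0,0,0,0,0,0],
)

```text
t: 50.8
tool_pos: [0.4437, 0.2857, 0.2186]
orientation: [0.049, 3.14, 0.001]
force: [0.5, 0.5, -0.5]
opening: 0.0453
gripper_force: 0.0
```

Run:
```python
from h import *
from plant import robot
s=robot.read_state();print(s["t"],s["tool_pos"])
w=snap(robot,"wrist","w15");S=snap(robot,"side","s15");T=snap(robot,"top")
a=np.hstack([S["color"][130:380,220:420],w["color"][100:350,200:440]]);cv2.imwrite("pics/fin.png",cv2.resize(a[:,:,::-1],None,fx=1.8,fy=1.8))
P=cloud(S);H=hsv(S)
h=(H[...,2]<60)&(P[...,2]>.06)&(P[...,2]<.085)&(P[...,0]>.45)&(P[...,0]<.6)&(P[...,1]>.15)&(P[...,1]<.4);print("handle now",np.median(P[h],0).round(4),"(start .5354, ~0-15 out)")
P=cloud(w)
f=(P[...,2]>.02)&(P[...,2]<.045)&(P[...,1]>.2)&(P[...,1]<.25)&(P[...,0]>.5);g=(P[...,2]>.06)&(P[...,2]<.10)&(P[...,1]>.16)&(P[...,1]<.4)&(P[...,0]>.575);print(f.sum(),np.median(P[f],0),g.sum(),np.median(P[g],0) if g.any() else'')
```

```text
50.8 [0.44373605 0.2857267  0.2185805 ]
handle now [0.5493 0.2886 0.0749] (start .5354, ~0-15 out)
210 [0.59280788 0.23674398 0.0328998 ] 41 [0.62565012 0.34069306 0.06985724]
```

View pics/fin.png

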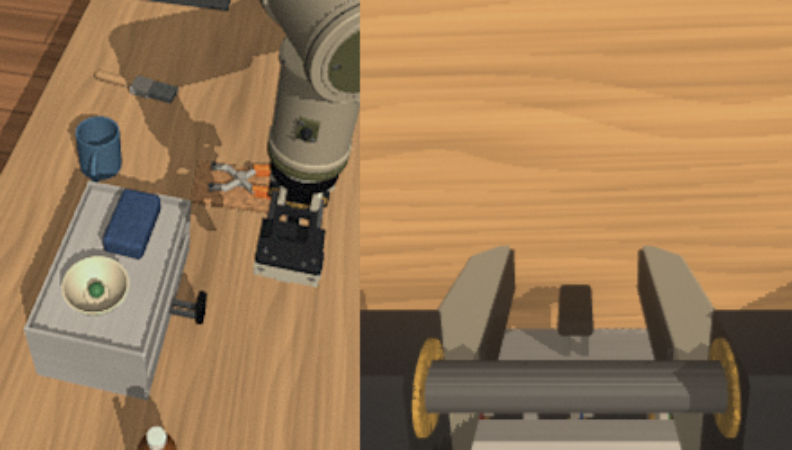

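The drawer is flush: front face at x 0.593 against a computed housing front of 0.594. The pliers lie on the cork and the bystanders are undisturbed.

```bash
python3 -c "
from plant import robot
print(robot.close_job())"
```

```text
the job is handed in; nothing more can be done
None
```

I clicked all three holders (red, blue, green) shut, laid the pliers back flat on the cork, stood the holders upright in the drawer, pushed it fully home, and handed in the job at about 51 s.

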